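# Gauge transformer sleeves on the bench pin and sort them

### The job

Swing the gauge carriage's clamp lever fully open, slide the carriage by its handle until its pointer meets the long mark line on the rail, and swing the lever fully back to lock it; never shove the carriage while it is clamped. Then take the aluminium sleeves one by one from the shortest to the longest, slide each down over the gauge pin and let go so that it settles: stand those that drop fully home on the plate upright in the low-rimmed tray, and those that stop short upright in the deep box. Finish with every sleeve sorted and the carriage still locked at the mark, and leave the other things on the bench where they are.

Things in the scene. Friction and masses are not known exactly. Their poses are not given: they have to be found in the camera images.
- carriage (a joint): slide of the gauge carriage along its rail (m): 0 = its pointer is exactly at the long white mark line on the rail's far edge, positive = along the rail's +y (axis of pin_foot); range -0.02 to 0.15; it starts well away from the mark on the positive side. It slides with about 9 N of friction and stays where it is left.
- clamp (a joint): angle of the clamp lever that rides on the carriage, about its upright pivot (rad): 0 = locked (lever along the carriage's -y), 1.3 = fully open (counter-clockwise from above, towards the carriage's +x); stops at both ends; about 1 to 2 N at the post turns it and it stays where left. A hard push would still shift a clamped carriage: not allowed.
- pin_foot (a point): centre of the gauge pin's foot, on the carriage plate's top (42 mm above the bench); z up, x away from the robot, y along the rail. Steel pin: 26 mm diameter up to 45 mm, cone to 51 mm, 14 mm pilot to its tip at 75 mm. The plate spans x -70..80, y -50..50 mm about the pin, 22 mm thick, over a rail base 12 mm high.
- handle_top (a point): top centre of the carriage's black upright handle fin, 28 mm (x) by 16 mm (y, along the rail) and 45 mm tall, standing on the plate 55 mm from the pin on the robot's side
- lever_pivot (a point): pivot of the clamp lever, 6 mm above the carriage plate, 50 mm from the pin on the side away from the robot
- lever_post (a point): top of the lever's black upright round post, 14 mm diameter and 42 mm tall, 50 mm from the pivot; it can be gripped from above; it moves with the lever
- low_tray: fixed grey shallow tray with a low rim, 300 (x) x 130 (y) mm, 14 mm high, walls and floor 4 mm; origin under its centre; for sleeves that fit
- deep_box: fixed grey deep-walled open box, 300 (x) x 130 (y) mm, 45 mm high, walls and floor 4 mm; origin under its centre; for sleeves that do not fit
- sleeve_short_a: loose upright aluminium sleeve 50 mm long, 48 mm outside (facets +-1), on a steel foot ring 62 mm wide, 10 mm high; 29 mm mouths; 304 g; origin: underside centre, z up its axis. At most one of the two 50 mm ones (alike outside) is there (else None). One has a clear bore and drops to the plate; the other has an 18 mm waist 12 mm inside each end and stops upright 36 mm above the plate.
- sleeve_short_b: loose upright aluminium sleeve 50 mm long, 48 mm outside (facets +-1), on a steel foot ring 62 mm wide, 10 mm high; 29 mm mouths; 304 g; origin: underside centre, z up its axis. At most one of the two 50 mm ones (alike outside) is there (else None). One has a clear bore and drops to the plate; the other has an 18 mm waist 12 mm inside each end and stops upright 36 mm above the plate.
- sleeve_medium_a: loose upright aluminium sleeve 60 mm long, 48 mm outside (facets +-1), on a steel foot ring 62 mm wide, 10 mm high; 29 mm mouths; 335 g; origin: underside centre, z up its axis. At most one of the two 60 mm ones (alike outside) is there (else None). One has a clear bore and drops to the plate; the other has an 18 mm waist 12 mm inside each end and stops upright 36 mm above the plate.
- sleeve_medium_b: loose upright aluminium sleeve 60 mm long, 48 mm outside (facets +-1), on a steel foot ring 62 mm wide, 10 mm high; 29 mm mouths; 335 g; origin: underside centre, z up its axis. At most one of the two 60 mm ones (alike outside) is there (else None). One has a clear bore and drops to the plate; the other has an 18 mm waist 12 mm inside each end and stops upright 36 mm above the plate.
- sleeve_long_a: loose upright aluminium sleeve 70 mm long, 48 mm outside (facets +-1), on a steel foot ring 62 mm wide, 10 mm high; 29 mm mouths; 366 g; origin: underside centre, z up its axis. At most one of the two 70 mm ones (alike outside) is there (else None). One has a clear bore and drops to the plate; the other has an 18 mm waist 12 mm inside each end and stops upright 36 mm above the plate.
- sleeve_long_b: loose upright aluminium sleeve 70 mm long, 48 mm outside (facets +-1), on a steel foot ring 62 mm wide, 10 mm high; 29 mm mouths; 366 g; origin: underside centre, z up its axis. At most one of the two 70 mm ones (alike outside) is there (else None). One has a clear bore and drops to the plate; the other has an 18 mm waist 12 mm inside each end and stops upright 36 mm above the plate.
- sleeve_longest_a: loose upright aluminium sleeve 80 mm long, 48 mm outside (facets +-1), on a steel foot ring 62 mm wide, 10 mm high; 29 mm mouths; 397 g; origin: underside centre, z up its axis. At most one of the two 80 mm ones (alike outside) is there (else None). One has a clear bore and drops to the plate; the other has an 18 mm waist 12 mm inside each end and stops upright 36 mm above the plate.
- sleeve_longest_b: loose upright aluminium sleeve 80 mm long, 48 mm outside (facets +-1), on a steel foot ring 62 mm wide, 10 mm high; 29 mm mouths; 397 g; origin: underside centre, z up its axis. At most one of the two 80 mm ones (alike outside) is there (else None). One has a clear bore and drops to the plate; the other has an 18 mm waist 12 mm inside each end and stops upright 36 mm above the plate.
- screwdriver: bystander, to be left alone: yellow-handled screwdriver, 170 mm
- pliers: bystander, to be left alone: yellow-handled pliers, 160 mm
- capacitor: bystander, to be left alone: black capacitor can, 30 mm diameter, 45 mm tall
- capacitor2: bystander, to be left alone: black capacitor can, 30 mm diameter, 45 mm tall
- flux_bottle: bystander, to be left alone: white bottle, 48 mm diameter, 110 mm tall
- solder_spool: bystander, to be left alone: steel spool, 64 mm diameter, 50 mm tall
Not all that is in view belongs to the job. What is shaped like the sleeve_short_b but green is not meant.

How it is judged:
On the way, in this order (a step that is already met when the one before it is completed fails the run):
1. the clamp lever is swung open (value of joint clamp above 0.9 rad), for 0.1 s.
2. with the clamp open, the carriage stands at the mark (within 5 mm) (value of joint clamp above 0.8 rad and value of joint carriage between -0.005 and 0.005 m and velocity of joint carriage between -0.01 and 0.01 m/s), for 0.2 s.
3. the clamp is locked again with the carriage at the mark (value of joint clamp below 0.12 rad and value of joint carriage between -0.005 and 0.005 m), for 0.2 s.
4. the 50 mm sleeve, let go, has settled over the pin: home on the plate if its bore is clear, stopped at its waist if not (((horizontal distance between sleeve_short_a and pin_foot below 0.008 m and z of sleeve_short_a in the frame of pin_foot between -0.004 and 0.004 m and angle between sleeve_short_a's own z axis and vertical below 0.15 rad and contact force between the fingers and sleeve_short_a below 0.3 N and linear speed of sleeve_short_a below 0.02 m/s) or (horizontal distance between sleeve_short_b and pin_foot below 0.008 m and z of sleeve_short_b in the frame of pin_foot between 0.029 and 0.043 m and angle between sleeve_short_b's own z axis and vertical below 0.15 rad and contact force between the fingers and sleeve_short_b below 0.3 N and linear speed of sleeve_short_b below 0.02 m/s))), for 0.2 s.
5. the 60 mm sleeve, let go, has settled over the pin: home on the plate if its bore is clear, stopped at its waist if not (((horizontal distance between sleeve_medium_a and pin_foot below 0.008 m and z of sleeve_medium_a in the frame of pin_foot between 0.029 and 0.043 m and angle between sleeve_medium_a's own z axis and vertical below 0.15 rad and contact force between the fingers and sleeve_medium_a below 0.3 N and linear speed of sleeve_medium_a below 0.02 m/s) or (horizontal distance between sleeve_medium_b and pin_foot below 0.008 m and z of sleeve_medium_b in the frame of pin_foot between -0.004 and 0.004 m and angle between sleeve_medium_b's own z axis and vertical below 0.15 rad and contact force between the fingers and sleeve_medium_b below 0.3 N and linear speed of sleeve_medium_b below 0.02 m/s))), for 0.2 s.
6. the 70 mm sleeve, let go, has settled over the pin: home on the plate if its bore is clear, stopped at its waist if not (((horizontal distance between sleeve_long_a and pin_foot below 0.008 m and z of sleeve_long_a in the frame of pin_foot between 0.029 and 0.043 m and angle between sleeve_long_a's own z axis and vertical below 0.15 rad and contact force between the fingers and sleeve_long_a below 0.3 N and linear speed of sleeve_long_a below 0.02 m/s) or (horizontal distance between sleeve_long_b and pin_foot below 0.008 m and z of sleeve_long_b in the frame of pin_foot between -0.004 and 0.004 m and angle between sleeve_long_b's own z axis and vertical below 0.15 rad and contact force between the fingers and sleeve_long_b below 0.3 N and linear speed of sleeve_long_b below 0.02 m/s))), for 0.2 s.
7. the 80 mm sleeve, let go, has settled over the pin: home on the plate if its bore is clear, stopped at its waist if not (((horizontal distance between sleeve_longest_a and pin_foot below 0.008 m and z of sleeve_longest_a in the frame of pin_foot between -0.004 and 0.004 m and angle between sleeve_longest_a's own z axis and vertical below 0.15 rad and contact force between the fingers and sleeve_longest_a below 0.3 N and linear speed of sleeve_longest_a below 0.02 m/s) or (horizontal distance between sleeve_longest_b and pin_foot below 0.008 m and z of sleeve_longest_b in the frame of pin_foot between 0.029 and 0.043 m and angle between sleeve_longest_b's own z axis and vertical below 0.15 rad and contact force between the fingers and sleeve_longest_b below 0.3 N and linear speed of sleeve_longest_b below 0.02 m/s))), for 0.2 s.
At the end, for the whole second after the job is handed in: Every sleeve with a clear bore stands upright (within 0.1 rad) and at rest on the floor of the low tray, every sleeve with a waist likewise in the deep box; the carriage is within 5 mm of the mark and the clamp lever within 0.12 rad of locked (all of step 3 and x of sleeve_short_a in the frame of low_tray between -0.118 and 0.118 m and y of sleeve_short_a in the frame of low_tray between -0.034 and 0.034 m and z of sleeve_short_a in the frame of low_tray between 0 and 0.009 m and angle between each of sleeve_short_a, sleeve_short_b, sleeve_medium_a, sleeve_medium_b, sleeve_long_a, sleeve_long_b, sleeve_longest_a, sleeve_longest_b's own z axis and vertical below 0.1 rad and linear speed of each of sleeve_short_a, sleeve_short_b, sleeve_medium_a, sleeve_medium_b, sleeve_long_a, sleeve_long_b, sleeve_longest_a, sleeve_longest_b below 0.02 m/s and x of sleeve_short_b in the frame of deep_box between -0.118 and 0.118 m and y of sleeve_short_b in the frame of deep_box between -0.034 and 0.034 m and z of sleeve_short_b in the frame of deep_box between 0 and 0.009 m and x of sleeve_medium_a in the frame of deep_box between -0.118 and 0.118 m and y of sleeve_medium_a in the frame of deep_box between -0.034 and 0.034 m and z of sleeve_medium_a in the frame of deep_box between 0 and 0.009 m and x of sleeve_medium_b in the frame of low_tray between -0.118 and 0.118 m and y of sleeve_medium_b in the frame of low_tray between -0.034 and 0.034 m and z of sleeve_medium_b in the frame of low_tray between 0 and 0.009 m and x of sleeve_long_a in the frame of deep_box between -0.118 and 0.118 m and y of sleeve_long_a in the frame of deep_box between -0.034 and 0.034 m and z of sleeve_long_a in the frame of deep_box between 0 and 0.009 m and x of sleeve_long_b in the frame of low_tray between -0.118 and 0.118 m and y of sleeve_long_b in the frame of low_tray between -0.034 and 0.034 m and z of sleeve_long_b in the frame of low_tray between 0 and 0.009 m and x of sleeve_longest_a in the frame of low_tray between -0.118 and 0.118 m and y of sleeve_longest_a in the frame of low_tray between -0.034 and 0.034 m and z of sleeve_longest_a in the frame of low_tray between 0 and 0.009 m and x of sleeve_longest_b in the frame of deep_box between -0.118 and 0.118 m and y of sleeve_longest_b in the frame of deep_box between -0.034 and 0.034 m and z of sleeve_longest_b in the frame of deep_box between 0 and 0.009 m); the robot touches nothing.
It fails at once if the carriage is pushed along while clamped (lever less than 0.3 rad open) away from the mark (value of joint clamp below 0.3 rad and (value of joint carriage above 0.012 m or value of joint carriage below -0.012 m) and (velocity of joint carriage above 0.03 m/s or velocity of joint carriage below -0.03 m/s)).
It fails at once if a bystander is moved more than 60 mm (distance of any of screwdriver, pliers, capacitor, capacitor2, flux_bottle, solder_spool from where it was at the start of the episode above 0.06 m).
Of sleeve_short_a, sleeve_short_b, capacitor only 1 to 1 are there at a start; the rules pass over those that are not, and their reading is None.
Of sleeve_medium_a, sleeve_medium_b only 1 to 1 are there at a start; the rules pass over those that are not, and their reading is None.
Of sleeve_long_a, sleeve_long_b, capacitor2 only 1 to 1 are there at a start; the rules pass over those that are not, and their reading is None.
Of sleeve_longest_a, sleeve_longest_b only 1 to 1 are there at a start; the rules pass over those that are not, and their reading is None.
At some moment in a run one of sleeve_short_a, sleeve_short_b, sleeve_medium_a, sleeve_medium_b, sleeve_long_a, sleeve_long_b, sleeve_longest_a, sleeve_longest_b may be knocked a few centimetres aside while the robot is not near it.
It also fails if it takes over 210 s, if anything falls off the work surface, if the arm or the gripper's body presses on something with over 40 N, if the wrist force passes 120 N, or if a joint passes its speed limit or range.

### The arm

A 6-joint arm with a two-finger parallel gripper is mounted at the origin on the work surface. World frame = base frame: x ahead of the robot, y to its left, z up, the work surface at z = 0. Lengths are in m, angles in rad, forces in N, time in s.
With the tool pointing down it reaches from about 0.325 to 0.775 m from the base axis. Payload 5.5 kg.
Tool frame: the origin (TCP) lies at the very end of the fingers, on their centre line; the grasp point (between the pads) lies 19 mm behind it (bot.grasp_offset is the distance from the TCP to the grasp point, in m); z points along the fingers, y is the line along which they close (so a half turn about z gives the same grasp; the last joint's range is limited). The gripper opens to 85 mm and grips with 20 to 120 N. Pads are 22 mm wide; open, the fingers measure 114 mm over their backs; the gripper's body (76 mm by 85 mm) begins 54 mm behind the grasp point. The pads swing forward as they close: fully open they stand 13 mm farther back than shut.
Start: joints at [1.133, 0.091, 1.231, -0, 1.82, -0.057], TCP at [0.223, 0.557, 0.231] pointing down, gripper open.
Joint ranges: [-2.87, 2.87], [-0.86, 2.18], [0.17, 2.46], [-1.51, 4.65], [0.06, 2.69], [-2.65, 2.65]. Speed limits (rad/s): [2.57, 2.57, 3.01, 3.14, 3.14, 3.14].

### API

Orientations are given as a rotation vector (axis times angle).
In Python, from bench import status, viewer, hand_in, bot gives the robot as it stands.
- The arm moves only by the tool carry_out, never from a script. Its argument "rows" is a list of rows, each an object with "xyz": the shift along the tool's x, y, z as a fraction of full scale, a list of three; "turn": the turn, a rotation vector about the tool's x, y, z as a fraction of full scale, a list of three; "hand": the closure, from 0 (fully open) to 1 (shut). In form: [{"xyz": [tx, ty, tz], "turn": [ax, ay, az], "hand": hand}, ...]. A call has 1 to 12 rows; each row is the pose to reach, as a shift and turn from the pose commanded when the call began, along the tool's axes at that moment, turning the shorter way round; what a row does not reach only later rows make up. Full scale, the value 1, is 0.25 m for a shift and pi rad for a turn. A row lasts 1/10 s, in which the tool goes at most 50 mm and 8.59 degrees, less where a joint would pass 70% of its speed; a pose out of reach is approached as far as the arm can. A call with a number of a shift or a turn outside -1 to 1 is refused whole. A call with a gripper value outside its range is refused whole. The fingers move at their own pace and stop on an object; "force" is the grip in N (left out, the last holds). Time passes only in rows, so rows that repeat a pose let the fingers close. It gives the time, the measured TCP pose, the force, the opening and the grip force at its end, in the units of the state.
- status.get_state(): the state, without advancing time (a new reading comes with each control period).
- viewer.capture(name): name is "scene" or "side" or "wrist"; returns (picture, depth): 480x640x3 uint8, red, green, blue; 480x640 float32, m along the optical axis (not along the pixel's ray), 0 where there is no reading.
- viewer.calibration(name): a dict with "fx", "fy", "cx", "cy" (pixels), "extrinsics" (4x4, takes a point from camera to world coordinates); the wrist camera has in their place "tool_from_camera" (4x4, takes a point from camera to tool coordinates, whose origin is the TCP and whose axes are the flange's). Camera axes: x right, y up, looking along -z (the intrinsics and any distortion apply to the point x, -y, -z); pixel columns grow to the right and rows downward; lengths in m; the calibration is good to about 2 mm. A picture is of the moment at which its call begins: read the wrist's pose just before it. calibration takes no time and is no camera call.
- hand_in(): hands the job in; it is judged then, once.
Trained networks look in the newest picture that a camera, given by its name, has taken for a name from the list of things; names that differ only in an ending like _2 or _b are one class to them, and where a whole thing is asked for, a point or a joint stands for the part that bears it (a point fixed in the world has none). Each returns a list of dicts, best first, with "score" (0 to 1); they miss things now and then, are a little off and sometimes report something else, mostly with a low value. They report only what shows in the picture. A call takes as long as a camera call. They do not tell look-alikes from the thing itself.
- viewer.find_in(camera, name): "position" ([x, y, z] in m, in world coordinates, good to about 4 mm: the middle of the surface that is visible of it).
- viewer.masks_of(camera, name): "pixels" (480x640 bool, what is visible of it).
The state is a dict: "clock": time; "q": joint angles; "joint_vel": joint speeds; "effort": joint torques, N m; "ee_pos": TCP position; "eef_rot": TCP orientation; "ft_force": force on the tool from outside, world axes, zero at the start; "ft_torque": the same for the moment, N m; "finger_gap": finger opening in m; "gripper_force": force on a finger pad.
Only numpy, scipy, OpenCV 4.12 (cv2) and the standard library are available. Lean on these libraries where they do the work, as an engineer would, in place of code of your own. Each camera call takes 0.05 s, during which the arm holds its last target. There are 200 camera calls.

## Working session

There is one attempt and no reset: what is moved stays moved. The work goes in short steps, Python scripts to look and compute and a tool call to move; the robot and the scene stay as the last step left them, time stands still between calls to the robot, and variables do not carry over. Pictures are saved under pics/ and viewed, at most 14 in all, crops included, and the job is handed in when it is done.

Besides the shell and the picture viewer there is one more tool, called after "Request:" as name([rows], argument=value, ...), one row to a line, values as JSON. carry_out: Moves the arm, as the interface text tells. Shift numbers are shares of 0.25 m and turn numbers shares of pi rad, none past 1 either way. Its arguments: {"type":"object","properties":{"rows":{"type":"array"},"force":{"type":"number"}},"required":["rows"]}

```bash
mkdir -p pics; ls; cat > h.py <<'E'
import numpy as np, cv2
from scipy.spatial.transform import Rotation as R
from bench import status, viewer, bot
def tool():
    s=status.get_state(); T=np.eye(4); T[:3,:3]=R.from_rotvec(s['eef_rot']).as_matrix(); T[:3,3]=s['ee_pos']; return T
def cap(name):
    T=tool(); im,d=viewer.capture(name); c=viewer.calibration(name)
    E=T@np.array(c['tool_from_camera']) if name=='wrist' else np.array(c['extrinsics'])
    return im,d,c,E
def cloud(d,c,E):
    v,u=np.mgrid[:480,:640]
    P=np.stack([(u-c['cx'])/c['fx']*d,-(v-c['cy'])/c['fy']*d,-d,np.ones_like(d)],-1)@E.T
    P[d==0]=np.nan; return P[...,:3]
def px(p,c,E):
    q=np.linalg.inv(E)@np.append(p,1); return c['cx']-c['fx']*q[0]/q[2], c['cy']+c['fy']*q[1]/q[2]
def save(n,im): cv2.imwrite('pics/'+n,cv2.cvtColor(im,cv2.COLOR_RGB2BGR))
E
cat > a.py <<'E'
from h import *
print(status.get_state())
names=['carriage','clamp','pin_foot','handle_top','lever_pivot','lever_post','low_tray','deep_box','sleeve_short_a','sleeve_medium_a','sleeve_long_a','sleeve_longest_a','screwdriver','pliers','capacitor','flux_bottle','solder_spool']
for cam in ['scene','side']:
    im,d,c,E=cap(cam); save(cam+'0.png',im); np.savez(cam+'0.npz',im=im,d=d,E=E,**{k:c[k] for k in('fx','fy','cx','cy')})
    print(cam,{k:c[k] for k in c if k!='extrinsics'},E[:3,3])
    for n in names:
        try: r=viewer.find_in(cam,n)
        except Exception as e: print(n,e); continue
        print(n,[(np.round(x['position'],3).tolist(),round(x['score'],2),np.round(px(x['position'],c,E)).astype(int).tolist()) for x in r[:6]])
E
python3 a.py
```

```text
pics
{'clock': 0.0, 'q': array([ 1.13328499e+00,  9.18712376e-02,  1.23194017e+00, -6.72914498e-06,
        1.81983338e+00, -5.66969332e-02]), 'joint_vel': array([ 2.47807813e-04, -5.85074584e-04,  6.70967829e-04,  7.00565461e-05,
        2.29936614e-03,  2.42505809e-04]), 'effort': array([-1.57618701e-04, -4.58739638e+01, -4.18017876e+01, -3.36372050e-04,
        1.18951351e-02, -4.34378080e-07]), 'ee_pos': array([0.22287662, 0.55673566, 0.23011283]), 'eef_rot': array([-0.59448237, -3.08432675,  0.00312758]), 'ft_force': array([-0.00465739,  0.31079188,  0.02720859]), 'ft_torque': array([ 0.00277787, -0.03360264,  0.01222789]), 'gripper_force': 0.0, 'finger_gap': 0.08544667111565168}
scene {'fx': 569.2756802755731, 'fy': 569.2756802755731, 'cx': 316.385577088092, 'cy': 248.65997777703194} [1.00242478 0.75451165 1.07000892]
carriage [([0.612, 0.043, 0.041], 0.91, [287, 293]), ([0.653, 0.001, 0.054], 0.7, [262, 286])]
clamp [([0.651, 0.001, 0.053], 0.54, [262, 286])]
pin_foot [([0.616, 0.048, 0.046], 0.93, [286, 294])]
handle_top [([0.612, 0.044, 0.043], 0.98, [287, 293])]
lever_pivot
[... 1416 characters left out ...]
002, 0.062], 0.61, [396, 216])]
low_tray [([0.494, -0.343, 0.006], 0.68, [434, 419])]
deep_box [([0.507, 0.369, 0.014], 0.67, [254, 148])]
sleeve_short_a [([0.437, 0.175, 0.034], 0.94, [260, 206]), ([0.274, 0.318, 0.033], 0.93, [161, 190]), ([0.442, -0.077, 0.044], 0.27, [322, 293])]
sleeve_medium_a []
sleeve_long_a []
sleeve_longest_a [([0.451, 0.036, 0.052], 0.97, [296, 244]), ([0.647, 0.001, 0.056], 0.46, [394, 217])]
screwdriver [([0.336, -0.218, 0.024], 0.74, [306, 395])]
pliers [([0.343, 0.133, 0.016], 0.86, [226, 243])]
capacitor [([0.382, -0.128, 0.047], 0.56, [305, 330])]
flux_bottle [([0.692, 0.238, 0.056], 0.74, [351, 140])]
solder_spool [([0.69, -0.242, 0.045], 0.81, [493, 304])]
```

View pics/scene0.png

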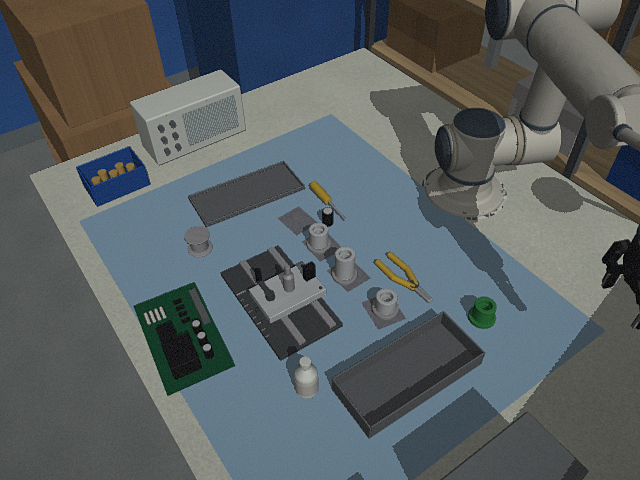

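View pics/side0.png

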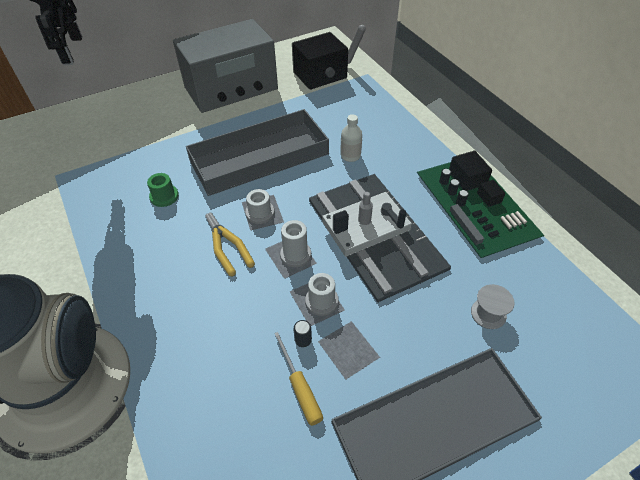

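The scene shows three grey sleeves: short at (384,306), tallest at (343,265) and medium at (318,238). The green decoy is at (484,312). The capacitor is at (328,216), the carriage at (287,290) with its lever post at about (258,275), and the handle fin at (309,270). The deep box is at (405,375) and the low tray at (246,193). Next I'll measure these from the depth clouds.

```bash
cat > b.py <<'E'
from h import *
C={}
for cam in ['scene','side']:
    f=np.load(cam+'0.npz'); C[cam]=(f['im'],cloud(f['d'],f,f['E']))
def top(cam,x,y,r,lo):
    im,P=C[cam]; m=(np.hypot(P[...,0]-x,P[...,1]-y)<r)&(P[...,2]>lo); return P[m]
for n,x,y in [('short',.445,.187),('longest',.458,.05),('medium',.45,-.065),('green',.28,.33)]:
    for cam in C:
        Q=top(cam,x,y,.05,.015); z=np.percentile(Q[:,2],97); T=Q[Q[:,2]>z-.004]
        (cx,cy),r=cv2.minEnclosingCircle(T[:,:2].astype(np.float32)); print(n,cam,'top z %.4f c %.4f %.4f r %.4f n %d'%(z,cx,cy,r,len(T)))
for n,x,y,r,lo in [('pin',.62,.045,.12,.095),('mid',.62,.045,.13,.075)]:
    for cam in C:
        Q=top(cam,x,y,r,lo); 
        import scipy.cluster.hierarchy as h
        l=h.fcluster(h.linkage(Q,'single'),.012,'distance') if len(Q)>1 else []
        for k in set(l):
            q=Q[l==k]; print(n,cam,len(q),'min',q.min(0).round(4),'max',q.max(0).round(4),'mean',q.mean(0).round(4))
for cam in C:
    im,P=C[cam]; Q=P[(P[...,2]>.038)&(P[...,2]<.045)&(np.abs(P[...,0]-.62)<.13)&(np.abs(P[...,1]-.045)<.1)]
    print('plate',cam,Q[:,2].mean(),cv2.minAreaRect(Q[:,:2].astype(np.float32)))
    for nm,z0,z1,xc,yc in [('tray',.009,.02,.5,-.34),('box',.038,.05,.51,.36)]:
        Q=P[(P[...,2]>z0)&(P[...,2]<z1)&(np.abs(P[...,0]-xc)<.2)&(np.abs(P[...,1]-yc)<.1)]
        print(nm,cam,len(Q),np.percentile(Q[:,2],95),cv2.minAreaRect(Q[:,:2].astype(np.float32)))
E
python3 b.py
```

```text
short scene top z 0.0540 c 0.4399 0.1878 r 0.0247 n 146
short side top z 0.0500 c 0.4386 0.1879 r 0.0245 n 202
longest scene top z 0.0839 c 0.4538 0.0542 r 0.0258 n 130
longest side top z 0.0799 c 0.4542 0.0518 r 0.0246 n 255
medium scene top z 0.0645 c 0.4482 -0.0668 r 0.0244 n 102
medium side top z 0.0601 c 0.4470 -0.0667 r 0.0246 n 304
green scene top z 0.0539 c 0.2764 0.3341 r 0.0247 n 149
green side top z 0.0500 c 0.2748 0.3331 r 0.0249 n 190
pin scene 2 min [ 0.6444 -0.0176  0.0957] max [ 0.6465 -0.0122  0.0959] mean [ 0.6454 -0.0149  0.0958]
pin scene 61 min [0.5939 0.0285 0.0951] max [0.6072 0.0451 0.1209] mean [0.6019 0.037  0.11  ]
pin side 79 min [0.5931 0.027  0.0952] max [0.6064 0.0411 0.1165] mean [0.5987 0.0316 0.1083]
mid scene 49 min [ 0.6426 -0.0271  0.0752] max [ 0.6564 -0.0084  0.0959] mean [ 0.65   -0.0154  0.0866]
mid scene 105 min [0.5309 0.0254 0.0753] max [0.5603 0.0463 0.0938] mean [0.5466 0.0389 0.085 ]
mid scene 152 min [0.5865 0.0212 0.0752] max [0.6139 0.0482 0.1209] mean [0.6026 0.0385 0.0963]
mid side 65 min [ 0.6425 -0.0246  0.075 ] max [ 0.6565 -0.00
[... 377 characters left out ...]
cene 943 0.017758305294307487 ((0.4801780879497528, -0.33453893661499023), (0.36545515060424805, 0.19756649434566498), 2.0085673332214355)
box scene 1237 0.048583114844003815 ((0.5352813005447388, 0.34539830684661865), (0.13965485990047455, 0.35318729281425476), 87.90353393554688)
plate side 0.04050160103132586 ((0.6055958271026611, 0.03346754610538483), (0.10203127562999725, 0.15190789103507996), 88.23687744140625)
tray side 1520 0.015631377140026298 ((0.509443998336792, -0.3316898047924042), (0.37915554642677307, 0.18313127756118774), 0.0415666289627552)
box side 830 0.04471273588246498 ((0.5116100907325745, 0.3503504991531372), (0.13613994419574738, 0.3002600371837616), 88.43209075927734)
```

```bash
cat >> h.py <<'E'
def rot(yaw): # tool down, tool y pointing along world angle yaw
    y=np.array([np.cos(yaw),np.sin(yaw),0]); z=np.array([0,0,-1.]); return np.column_stack([np.cross(y,z),y,z])
def plan(pts,p0=None,R0=None):
    """pts: (x,y,z,yaw_deg of tool y); values of each row from the pose now"""
    T=tool(); p0=T[:3,3] if p0 is None else np.array(p0); R0=T[:3,:3] if R0 is None else R0
    for q in pts:
        d=R0.T@(np.array(q[:3])-p0); t=R.from_matrix(R0.T@rot(np.radians(q[3]))).as_rotvec()
        print(q,'xyz',(d/.25).round(4).tolist(),'turn',(t/np.pi).round(4).tolist(),'dist %.3f ang %.1f'%(np.linalg.norm(d),np.degrees(np.linalg.norm(t))))
E
python3 - <<'E'
from h import *
T=tool(); print(T.round(4)); c=viewer.calibration('wrist'); print(c)
print('yaw of y',np.degrees(np.arctan2(T[1,1],T[0,1])))
a=np.degrees(np.arctan2(T[1,1],T[0,1]))
plan([(.40,.33,.30,a),(.60,.0,.30,a),(.60,0,.3,35)])
im=np.load('scene0.npz')['im']; save('crop.png',cv2.resize(im[230:370,205:355],None,fx=5,fy=4,interpolation=cv2.INTER_CUBIC))
E
```

```text
[[-0.9284  0.3717 -0.      0.223 ]
 [ 0.3717  0.9284 -0.      0.557 ]
 [-0.     -0.     -1.      0.2313]
 [ 0.      0.      0.      1.    ]]
{'fx': 375.94183753810506, 'fy': 375.94183753810506, 'cx': 315.8041097199016, 'cy': 246.67490957941357, 'tool_from_camera': array([[ 1.16859484e-03,  9.52111907e-01,  3.05747529e-01,
         7.77491901e-02],
       [ 9.99999052e-01, -1.33547703e-03,  3.36649815e-04,
         6.49771770e-04],
       [ 7.28847099e-04,  3.05746846e-01, -9.52112564e-01,
        -1.43066564e-01],
       [ 0.00000000e+00,  0.00000000e+00,  0.00000000e+00,
         1.00000000e+00]])}
yaw of y 68.18228567439242
(0.4, 0.33, 0.3, np.float64(68.18228567439242)) xyz [-0.9948, -0.58, -0.2749] turn [-0.0, 0.0, 0.0] dist 0.296 ang 0.0
(0.6, 0.0, 0.3, np.float64(68.18228567439242)) xyz [-2.2281, -1.5081, -0.2749] turn [-0.0, 0.0, 0.0] dist 0.676 ang 0.0
(0.6, 0, 0.3, 35) xyz [-2.2281, -1.5081, -0.2749] turn [-0.0, 0.0, 0.1843] dist 0.676 ang 33.2
```

View pics/crop.png

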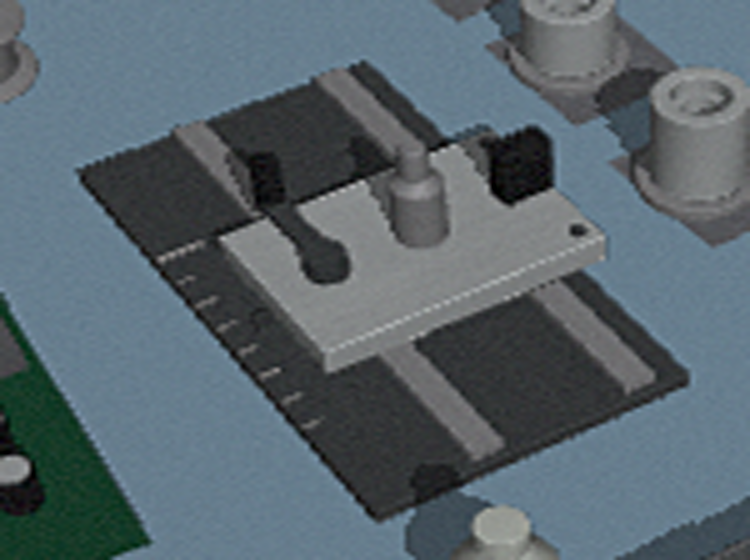

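The crop shows the long white mark at crop (157–205, 240–260), which is scene pixel (241,292). The short ticks follow it toward +y. Now I'll move the wrist camera over the rail.

Request:
carry_out([
  {"xyz": [-1, -0.754, -0.137], "turn": [0, 0, 0], "hand": 0},
  {"xyz": [-1, -0.754, -0.137], "turn": [0, 0, 0], "hand": 0},
  {"xyz": [-1, -0.754, -0.137], "turn": [0, 0, 0], "hand": 0},
  {"xyz": [-1, -0.754, -0.137], "turn": [0, 0, 0], "hand": 0},
  {"xyz": [-1, -0.754, -0.137], "turn": [0, 0, 0], "hand": 0},
  {"xyz": [-1, -0.754, -0.137], "turn": [0, 0, 0], "hand": 0},
  {"xyz": [-1, -0.754, -0.137], "turn": [0, 0, 0], "hand": 0},
  {"xyz": [-1, -0.754, -0.137], "turn": [0, 0, 0], "hand": 0},
])

```text
clock: 2.6
ee_pos: [0.3863, 0.2872, 0.2663]
eef_rot: [0.601, 3.082, 0.001]
ft_force: [-0.7, 0.3, -0.1]
finger_gap: 0.0853
gripper_force: 0.0
```

Request:
carry_out([
  {"xyz": [-1, -0.754, -0.137], "turn": [0, 0, 0.184], "hand": 0.3},
  {"xyz": [-1, -0.754, -0.137], "turn": [0, 0, 0.184], "hand": 0.3},
  {"xyz": [-1, -0.754, -0.137], "turn": [0, 0, 0.184], "hand": 0.3},
  {"xyz": [-1, -0.754, -0.137], "turn": [0, 0, 0.184], "hand": 0.3},
  {"xyz": [-1, -0.754, -0.137], "turn": [0, 0, 0.184], "hand": 0.3},
  {"xyz": [-1, -0.754, -0.137], "turn": [0, 0, 0.184], "hand": 0.3},
  {"xyz": [-1, -0.754, -0.137], "turn": [0, 0, 0.184], "hand": 0.3},
  {"xyz": [-1, -0.754, -0.137], "turn": [0, 0, 0.184], "hand": 0.3},
  {"xyz": [-1, -0.754, -0.137], "turn": [0, 0, 0.184], "hand": 0.3},
])

```text
clock: 3.5
ee_pos: [0.5468, 0.0226, 0.2995]
eef_rot: [-1.447, -2.787, -0.001]
ft_force: [0.1, -0.0, -1.1]
finger_gap: 0.0601
gripper_force: 0.0
```

```bash
python3 - <<'E'
from h import *
T=tool(); print(T.round(4), status.get_state()['clock'],status.get_state()['finger_gap'])
im,d,c,E=cap('wrist'); save('w1.png',im); np.savez('w1.npz',im=im,d=d,E=E,**{k:c[k] for k in('fx','fy','cx','cy')})
for n in ['lever_post','lever_pivot','pin_foot','handle_top']:
    print(n,[(np.round(x['position'],4).tolist(),round(x['score'],2),np.round(px(x['position'],c,E)).tolist()) for x in viewer.find_in('wrist',n)[:3]])
E
```

```text
[[-5.754e-01  8.179e-01 -9.000e-04  5.468e-01]
 [ 8.179e-01  5.754e-01  9.000e-04  2.260e-02]
 [ 1.200e-03 -2.000e-04 -1.000e+00  2.995e-01]
 [ 0.000e+00  0.000e+00  0.000e+00  1.000e+00]] 3.5 0.0600601438763955
lever_post [([0.6479, 0.0052, 0.0594], 0.65, [382.0, 271.0]), ([0.3603, 0.0986, 0.0151], 0.46, [207.0, 31.0])]
lever_pivot [([0.6442, 0.0034, 0.0621], 0.69, [378.0, 271.0]), ([0.3638, 0.0965, 0.0128], 0.66, [210.0, 36.0])]
pin_foot [([0.5993, 0.0381, 0.0431], 0.58, [363.0, 218.0]), ([0.6489, 0.0056, 0.0582], 0.27, [382.0, 271.0])]
handle_top [([0.5941, 0.0394, 0.0404], 0.66, [359.0, 214.0]), ([0.6521, 0.0026, 0.0584], 0.51, [383.0, 274.0])]
```

View pics/w1.png

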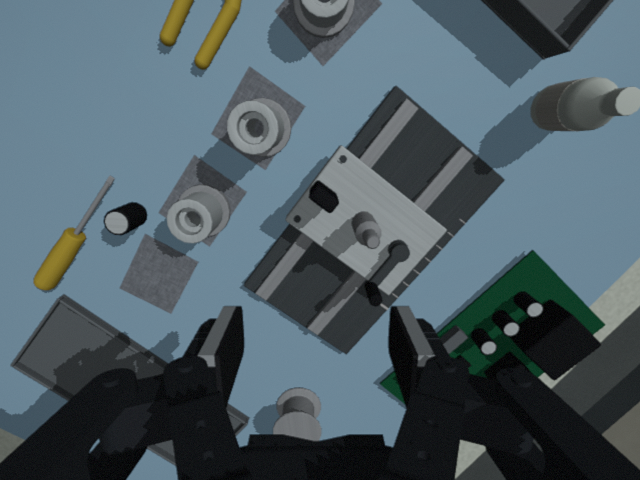

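```bash
cat > c.py <<'E'
from h import *
import sys
for nm in ['w1','scene0','side0']:
    f=np.load(nm+'.npz'); P=cloud(f['d'],f,f['E']); im=f['im']; g=im.astype(int).min(2)
    m=(np.abs(P[...,0]-.69)<.04)&(np.abs(P[...,1]-.03)<.13)&(P[...,2]<.022)&(P[...,2]>.002)
    base=np.median(g[m]); mm=(m&(g>base+35)&(im.astype(int).max(2)-g<40)).astype(np.uint8)
    n,l,s,ce=cv2.connectedComponentsWithStats(mm,connectivity=8)
    print(nm,base)
    for k in range(1,n):
        if s[k,4]>=4:
            q=P[l==k]; print(s[k,4],ce[k].round(),q.mean(0).round(4),'x %.3f..%.3f y %.4f..%.4f'%(q[:,0].min(),q[:,0].max(),q[:,1].min(),q[:,1].max()))
    Q=P[(P[...,2]>.037)&(P[...,2]<.048)&(np.abs(P[...,0]-.605)<.1)&(np.abs(P[...,1]-.033)<.065)]
    print('plate',np.median(Q[:,2]),cv2.minAreaRect(Q[:,:2].astype(np.float32)))
f=np.load('w1.npz'); P=cloud(f['d'],f,f['E'])
for n,x,y in [('short',.439,.188),('longest',.454,.053),('medium',.4475,-.0667),('post',.6495,-.017),('fin',.545,.036),('pin',.6,.034)]:
    r=.045 if x<.5 else .02
    Q=P[(np.hypot(P[...,0]-x,P[...,1]-y)<r)&(P[...,2]>.015)]
    if len(Q)<5: continue
    z=np.percentile(Q[:,2],95); T=Q[Q[:,2]>z-.004]; (cx,cy),rr=cv2.minEnclosingCircle(T[:,:2].astype(np.float32)); print(n,'z %.4f c %.4f %.4f r %.4f n %d'%(z,cx,cy,rr,len(T)), T.mean(0).round(4))
E
python3 c.py
```

```text
w1 50.0
505 [446. 180.] [0.6544 0.1242 0.0199] x 0.650..0.663 y 0.0827..0.1599
12 [462. 221.] [0.7036 0.0993 0.0132] x 0.699..0.708 y 0.0986..0.1002
6 [442. 234.] [0.696  0.0735 0.0128] x 0.695..0.697 y 0.0695..0.0775
12 [450. 234.] [0.7029 0.0793 0.0128] x 0.699..0.707 y 0.0784..0.0803
7 [434. 244.] [0.6954 0.0587 0.0129] x 0.695..0.696 y 0.0538..0.0636
12 [439. 247.] [0.7023 0.0593 0.0132] x 0.698..0.706 y 0.0584..0.0602
8 [426. 254.] [0.6949 0.0436 0.0128] x 0.694..0.696 y 0.0378..0.0494
10 [428. 260.] [0.7019 0.0392 0.013 ] x 0.698..0.705 y 0.0383..0.0400
7 [408. 273.] [0.694  0.0118 0.0125] x 0.693..0.695 y 0.0067..0.0169
10 [416. 272.] [0.7011 0.0193 0.0132] x 0.697..0.705 y 0.0181..0.0200
7 [399. 283.] [ 0.6931 -0.0048  0.0129] x 0.692..0.694 y -0.0103..0.0004
9 [405. 284.] [ 0.7    -0.0008  0.0131] x 0.696..0.704 y -0.0016..-0.0002
49 [347. 299.] [ 0.6517 -0.0584  0.0182] x 0.650..0.655 y -0.0908..-0.0375
16 [394. 294.] [ 0.6969 -0.0201  0.013 ] x 0.692..0.703 y -0.0238..-0.0147
25 [384. 306.] [ 0.6978 -0.0408  0.013 ] x 0.691..0.709 y -0.0457..-0.0387
plate 0.042535163631757
[... 2749 characters left out ...]
8
5 [392. 198.] [0.7024 0.079  0.011 ] x 0.699..0.707 y 0.0761..0.0824
20 [421. 238.] [ 0.6906 -0.0402  0.011 ] x 0.676..0.703 y -0.0429..-0.0374
plate 0.04036658348272515 ((0.6054450869560242, 0.03385152667760849), (0.1034129187464714, 0.15131977200508118), 87.69535827636719)
short z 0.0513 c 0.4456 0.1804 r 0.0211 n 530 [0.4492 0.1749 0.05  ]
longest z 0.0814 c 0.4549 0.0522 r 0.0240 n 1384 [0.455  0.0526 0.0802]
medium z 0.0613 c 0.4481 -0.0668 r 0.0243 n 1026 [ 0.4482 -0.066   0.0603]
post z 0.0917 c 0.6504 -0.0171 r 0.0069 n 135 [ 0.6497 -0.0164  0.0912]
fin z 0.3894 c 0.5427 0.0392 r 0.0196 n 1717 [0.5499 0.0456 0.3884]
pin z 0.3678 c 0.5979 0.0481 r 0.0060 n 783 [0.5964 0.0481 0.3664]
```

```bash
python3 - <<'E'
from h import *
s=status.get_state()
plan([(.6497,-.017,.17,35),(.6497,-.017,.064,35)])
pv=np.array([.6512,.033]); 
p0=(.6497,-.017,.064)
print('arc'); plan([tuple((pv+.05*np.array([np.sin(t),-np.cos(t)])).round(4))+(.064,35) for t in np.r_[.13:1.36:.13,1.37]-.036],p0,rot(np.radians(35)))
E
```

```text
(0.6497, -0.017, 0.17, 35) xyz [-0.3671, 0.2453, 0.5204] turn [0.0002, 0.0, 0.001] dist 0.171 ang 0.2
(0.6497, -0.017, 0.064, 35) xyz [-0.3671, 0.2451, 0.9444] turn [0.0002, 0.0, 0.001] dist 0.261 ang 0.2
arc
(np.float64(0.6559), np.float64(-0.0168), 0.064, 35) xyz [-0.0136, 0.0208, 0.0] turn [0.0, 0.0, 0.0] dist 0.006 ang 0.0
(np.float64(0.6623), np.float64(-0.0158), 0.064, 35) xyz [-0.025, 0.044, 0.0] turn [0.0, 0.0, 0.0] dist 0.013 ang 0.0
(np.float64(0.6685), np.float64(-0.0139), 0.064, 35) xyz [-0.033, 0.0687, 0.0] turn [0.0, 0.0, 0.0] dist 0.019 ang 0.0
(np.float64(0.6745), np.float64(-0.0113), 0.064, 35) xyz [-0.0382, 0.0943, 0.0] turn [0.0, 0.0, 0.0] dist 0.025 ang 0.0
(np.float64(0.68), np.float64(-0.0079), 0.064, 35) xyz [-0.0397, 0.1202, 0.0] turn [0.0, 0.0, 0.0] dist 0.032 ang 0.0
(np.float64(0.6851), np.float64(-0.0038), 0.064, 35) xyz [-0.038, 0.1463, 0.0] turn [0.0, 0.0, 0.0] dist 0.038 ang 0.0
(np.float64(0.6895), np.float64(0.0009), 0.064, 35) xyz [-0.0327, 0.1715, 0.0] turn [0.0, 0.0, 0.0] dist 0.044 ang 0.0
(np.float64(0.6934), np.float64(0.0062), 0.064, 35) xyz [-0.0242, 0.1964, 0.0] turn [0.0, 0.0, 0.0] dist 0.049 ang 0.0
(np.float64(0.6965), np.float64(0.0118), 0.064, 35) xyz [-0.013, 0.2194, 0.0] turn [0.0, 0.0, 0.0] dist 0.055 ang 0.0
(np.float64(0.6989), np.float64(0.0179), 0.064, 35) xyz [0.0015, 0.2413, 0.0] turn [0.0, 0.0, 0.0] dist 0.060 ang 0.0
(np.float64(0.6998), np.float64(0.0213), 0.064, 35) xyz [0.0105, 0.252, 0.0] turn [0.0, 0.0, 0.0] dist 0.063 ang 0.0
```

Request:
carry_out([
  {"xyz": [-0.367, 0.245, 0.52], "turn": [0, 0, 0], "hand": 0.5},
  {"xyz": [-0.367, 0.245, 0.52], "turn": [0, 0, 0], "hand": 0.5},
  {"xyz": [-0.367, 0.245, 0.52], "turn": [0, 0, 0], "hand": 0.5},
  {"xyz": [-0.367, 0.245, 0.52], "turn": [0, 0, 0], "hand": 0.5},
  {"xyz": [-0.367, 0.245, 0.52], "turn": [0, 0, 0], "hand": 0.5},
  {"xyz": [-0.367, 0.245, 0.62], "turn": [0, 0, 0], "hand": 0.5},
  {"xyz": [-0.367, 0.245, 0.73], "turn": [0, 0, 0], "hand": 0.5},
  {"xyz": [-0.367, 0.245, 0.84], "turn": [0, 0, 0], "hand": 0.5},
  {"xyz": [-0.367, 0.245, 0.944], "turn": [0, 0, 0], "hand": 0.5},
  {"xyz": [-0.367, 0.245, 0.944], "turn": [0, 0, 0], "hand": 0.78},
  {"xyz": [-0.367, 0.245, 0.944], "turn": [0, 0, 0], "hand": 0.78},
  {"xyz": [-0.367, 0.245, 0.944], "turn": [0, 0, 0], "hand": 0.78},
], force=20)

```text
clock: 4.95
ee_pos: [0.6511, -0.0184, 0.0673]
eef_rot: [1.447, 2.784, 0.003]
ft_force: [1.2, 0.2, -0.2]
finger_gap: 0.019
gripper_force: 0.0
```

```bash
python3 - <<'E'
from h import *
im,d,c,E=cap('wrist'); save('w2.png',im[200:480,150:500])
print(tool().round(4)[:3,3],status.get_state()['ft_force'])
E
```

```text
[ 0.6512 -0.0185  0.0672] [0.13266808 0.20989579 0.59692067]
```

View pics/w2.png

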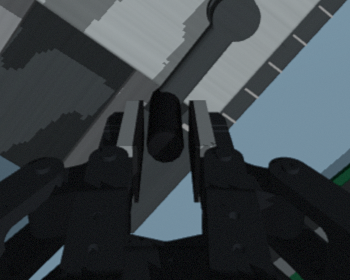

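The post at crop (165,130) sits between the pads, caged. I'll swing it open now.

Request:
carry_out([
  {"xyz": [-0.014, 0.021, 0], "turn": [0, 0, 0], "hand": 0.78},
  {"xyz": [-0.025, 0.044, 0], "turn": [0, 0, 0], "hand": 0.78},
  {"xyz": [-0.033, 0.069, 0], "turn": [0, 0, 0], "hand": 0.78},
  {"xyz": [-0.038, 0.094, 0], "turn": [0, 0, 0], "hand": 0.78},
  {"xyz": [-0.04, 0.12, 0], "turn": [0, 0, 0], "hand": 0.78},
  {"xyz": [-0.038, 0.146, 0], "turn": [0, 0, 0], "hand": 0.78},
  {"xyz": [-0.033, 0.172, 0], "turn": [0, 0, 0], "hand": 0.78},
  {"xyz": [-0.024, 0.196, 0], "turn": [0, 0, 0], "hand": 0.78},
  {"xyz": [-0.013, 0.219, 0], "turn": [0, 0, 0], "hand": 0.78},
  {"xyz": [0.0015, 0.241, 0], "turn": [0, 0, 0], "hand": 0.78},
  {"xyz": [0.0105, 0.252, 0], "turn": [0, 0, 0], "hand": 0.78},
  {"xyz": [0.0105, 0.252, 0], "turn": [0, 0, 0], "hand": 0.78},
])

```text
clock: 6.2
ee_pos: [0.6999, 0.0202, 0.0637]
eef_rot: [-1.448, -2.788, 0.0]
ft_force: [-1.3, -1.8, -1.2]
finger_gap: 0.0191
gripper_force: 0.7
```

```bash
python3 - <<'E'
from h import *
im,d,c,E=cap('wrist'); save('w3.png',im[150:480,150:500])
print(tool().round(4)[:3,3],status.get_state()['ft_force'])
R0=tool()[:3,:3]; p=tool()[:3,3]
# up, then over the fin
plan([(p[0],p[1],.18,35),(.5455,.036,.18,88),(.5455,.036,.06,88)])
im,d,c,E=cap('side'); P=cloud(d,c,E)
Q=P[(np.abs(P[...,0]-.547)<.02)&(np.abs(P[...,1]-.036)<.03)&(P[...,2]>.077)]; print('fin',Q.min(0),Q.max(0))
Q=P[(P[...,2]>.037)&(P[...,2]<.048)&(np.abs(P[...,0]-.605)<.1)&(np.abs(P[...,1]-.033)<.065)]
print('plate',cv2.minAreaRect(Q[:,:2].astype(np.float32)))
E
```

```text
[0.6999 0.0201 0.0637] [-1.13224181 -1.27327883 -0.73960982]
(np.float64(0.6998822315095885), np.float64(0.02013387492849012), 0.18, 35) xyz [0.0002, 0.0, -0.4652] turn [0.0, -0.0002, 0.0005] dist 0.116 ang 0.1
(0.5455, 0.036, 0.18, 88) xyz [0.4072, -0.4688, -0.465] turn [0.0001, -0.0001, -0.2939] dist 0.194 ang 52.9
(0.5455, 0.036, 0.06, 88) xyz [0.4069, -0.4688, 0.015] turn [0.0001, -0.0001, -0.2939] dist 0.155 ang 52.9
fin [0.52743871 0.00662092 0.07707887] [0.56670379 0.06598995 0.44800307]
plate ((0.6126598119735718, 0.03401800990104675), (0.10385175049304962, 0.1656397432088852), 88.28571319580078)
```

View pics/w3.png

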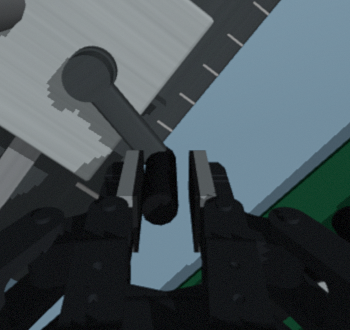

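The lever is open, with its post at the +x side and the pads at crop (165,180). Next is the handle.

Request:
carry_out([
  {"xyz": [0, 0, 0], "turn": [0, 0, 0], "hand": 0.5},
  {"xyz": [0, 0, 0], "turn": [0, 0, 0], "hand": 0.5},
  {"xyz": [0, 0, -0.2], "turn": [0, 0, 0], "hand": 0.5},
  {"xyz": [0, 0, -0.4], "turn": [0, 0, 0], "hand": 0.5},
  {"xyz": [0.407, -0.469, -0.465], "turn": [0, 0, -0.294], "hand": 0.5},
  {"xyz": [0.407, -0.469, -0.465], "turn": [0, 0, -0.294], "hand": 0.5},
  {"xyz": [0.407, -0.469, -0.465], "turn": [0, 0, -0.294], "hand": 0.5},
  {"xyz": [0.407, -0.469, -0.465], "turn": [0, 0, -0.294], "hand": 0.5},
  {"xyz": [0.407, -0.469, -0.465], "turn": [0, 0, -0.294], "hand": 0.5},
  {"xyz": [0.407, -0.469, -0.465], "turn": [0, 0, -0.294], "hand": 0.5},
  {"xyz": [0.407, -0.469, -0.465], "turn": [0, 0, -0.294], "hand": 0.5},
  {"xyz": [0.407, -0.469, -0.465], "turn": [0, 0, -0.294], "hand": 0.5},
])

```text
clock: 7.5
ee_pos: [0.5456, 0.0356, 0.1802]
eef_rot: [0.06, 3.141, 0.0]
ft_force: [-0.3, -0.4, -0.3]
finger_gap: 0.0428
gripper_force: 0.0
```

```bash
python3 - <<'E'
from h import *
print(tool().round(4))
im,d,c,E=cap('wrist'); save('w4.png',im); P=cloud(d,c,E)
Q=P[(np.abs(P[...,0]-.547)<.03)&(np.abs(P[...,1]-.036)<.03)&(P[...,2]>.077)&(P[...,2]<.1)]; print('fin',Q.min(0),Q.max(0))
plan([(.5455,.036,.18,88),(.5455,.036,.057,88),(.5429,-.0355,.057,88)])
E
```

```text
[[-9.993e-01  3.800e-02  5.000e-04  5.456e-01]
 [ 3.800e-02  9.993e-01  2.000e-04  3.560e-02]
 [-4.000e-04  2.000e-04 -1.000e+00  1.802e-01]
 [ 0.000e+00  0.000e+00  0.000e+00  1.000e+00]]
fin [0.53221596 0.02859602 0.07707036] [0.56068547 0.04505737 0.08954435]
(0.5455, 0.036, 0.18, 88) xyz [0.0006, 0.0016, 0.0004] turn [0.0001, 0.0001, -0.0011] dist 0.000 ang 0.2
(0.5455, 0.036, 0.057, 88) xyz [0.0007, 0.0015, 0.4924] turn [0.0001, 0.0001, -0.0011] dist 0.123 ang 0.2
(0.5429, -0.0355, 0.057, 88) xyz [0.0, -0.2847, 0.4924] turn [0.0001, 0.0001, -0.0011] dist 0.142 ang 0.2
```

View pics/w4.png

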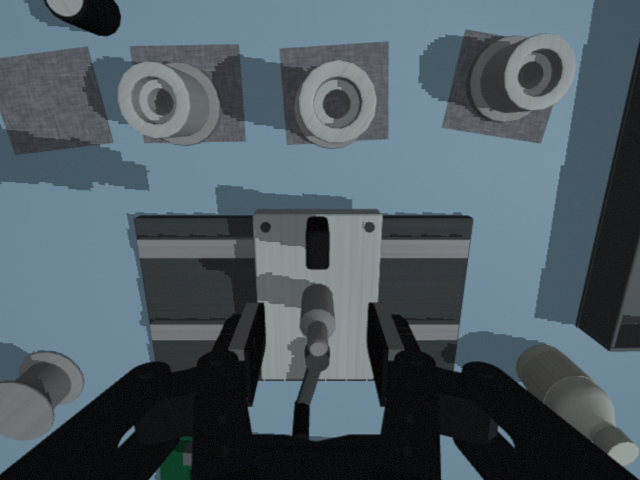

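The fin is at (317,243), in line with the fingers. I'll descend, grip and slide it toward the mark.

Request:
carry_out([
  {"xyz": [-0.002, 0.003, 0.15], "turn": [0, 0, 0], "hand": 0.5},
  {"xyz": [-0.002, 0.003, 0.3], "turn": [0, 0, 0], "hand": 0.5},
  {"xyz": [-0.002, 0.003, 0.42], "turn": [0, 0, 0], "hand": 0.5},
  {"xyz": [-0.002, 0.003, 0.492], "turn": [0, 0, 0], "hand": 0.5},
  {"xyz": [-0.002, 0.003, 0.492], "turn": [0, 0, 0], "hand": 0.7},
  {"xyz": [-0.002, 0.003, 0.492], "turn": [0, 0, 0], "hand": 0.9},
  {"xyz": [-0.002, 0.003, 0.492], "turn": [0, 0, 0], "hand": 0.9},
  {"xyz": [-0.002, 0.003, 0.492], "turn": [0, 0, 0], "hand": 0.9},
  {"xyz": [-0.002, 0.003, 0.492], "turn": [0, 0, 0], "hand": 0.9},
], force=40)

```text
clock: 8.45
ee_pos: [0.5461, 0.0364, 0.0573]
eef_rot: [-0.056, -3.141, -0.0]
ft_force: [-0.8, 0.9, -6.4]
finger_gap: 0.0152
gripper_force: 44.2
```

Request:
carry_out([
  {"xyz": [0, -0.02, 0], "turn": [0, 0, 0], "hand": 0.9},
  {"xyz": [0, -0.045, 0], "turn": [0, 0, 0], "hand": 0.9},
  {"xyz": [0, -0.07, 0], "turn": [0, 0, 0], "hand": 0.9},
  {"xyz": [0, -0.1, 0], "turn": [0, 0, 0], "hand": 0.9},
  {"xyz": [0, -0.13, 0], "turn": [0, 0, 0], "hand": 0.9},
  {"xyz": [0, -0.16, 0], "turn": [0, 0, 0], "hand": 0.9},
  {"xyz": [0, -0.19, 0], "turn": [0, 0, 0], "hand": 0.9},
  {"xyz": [0, -0.22, 0], "turn": [0, 0, 0], "hand": 0.9},
  {"xyz": [0, -0.25, 0], "turn": [0, 0, 0], "hand": 0.9},
  {"xyz": [0, -0.27, 0], "turn": [0, 0, 0], "hand": 0.9},
  {"xyz": [0, -0.287, 0], "turn": [0, 0, 0], "hand": 0.9},
  {"xyz": [0, -0.287, 0], "turn": [0, 0, 0], "hand": 0.9},
])

```text
clock: 9.65
ee_pos: [0.5434, -0.0342, 0.0572]
eef_rot: [-0.055, -3.141, -0.004]
ft_force: [-0.3, 5.4, -5.6]
finger_gap: 0.0152
gripper_force: 44.3
```

Request:
carry_out([
  {"xyz": [0, 0, 0], "turn": [0, 0, 0], "hand": 0.9},
  {"xyz": [0, 0, 0], "turn": [0, 0, 0], "hand": 0.5},
  {"xyz": [0, 0, 0], "turn": [0, 0, 0], "hand": 0.5},
  {"xyz": [0, 0, 0], "turn": [0, 0, 0], "hand": 0.5},
  {"xyz": [0, 0, -0.15], "turn": [0, 0, 0], "hand": 0.5},
  {"xyz": [0, 0, -0.3], "turn": [0, 0, 0], "hand": 0.5},
  {"xyz": [0, 0, -0.5], "turn": [0, 0, 0], "hand": 0.5},
  {"xyz": [0.2, 0, -0.6], "turn": [0, 0, 0], "hand": 0.5},
  {"xyz": [0.3, 0, -0.65], "turn": [0, 0, 0], "hand": 0.5},
  {"xyz": [0.3, 0, -0.65], "turn": [0, 0, 0], "hand": 0.5},
])

```text
clock: 10.65
ee_pos: [0.4679, -0.0331, 0.2247]
eef_rot: [0.056, 3.133, -0.002]
ft_force: [1.5, -0.2, -0.8]
finger_gap: 0.0431
gripper_force: 0.0
```

```bash
cat > d.py <<'E'
from h import *
import sys
k=sys.argv[1]
print(tool().round(4)[:3,3])
im,d,c,E=cap('wrist'); np.savez('w5.npz',im=im,d=d,E=E,**{k:c[k] for k in('fx','fy','cx','cy')})
P=cloud(d,c,E)
Q=P[(np.abs(P[...,0]-.545)<.03)&(np.abs(P[...,1]+.035)<.03)&(P[...,2]>.077)&(P[...,2]<.1)]
if len(Q): print('fin',Q.min(0),Q.max(0))
u,v=np.array(px((.69,-.04,.02),c,E)).round().astype(int); print(u,v)
u=np.clip(u,60,580); v=np.clip(v,60,420)
save(k,cv2.resize(im[v-60:v+60,u-60:u+60],None,fx=5,fy=5,interpolation=cv2.INTER_CUBIC))
E
python3 d.py w5.png
```

```text
[ 0.4679 -0.0331  0.2247]
fin [ 0.52947342 -0.04174468  0.0770055 ] [ 0.5576239  -0.0256681   0.08962189]
316 404
```

View pics/w5.png

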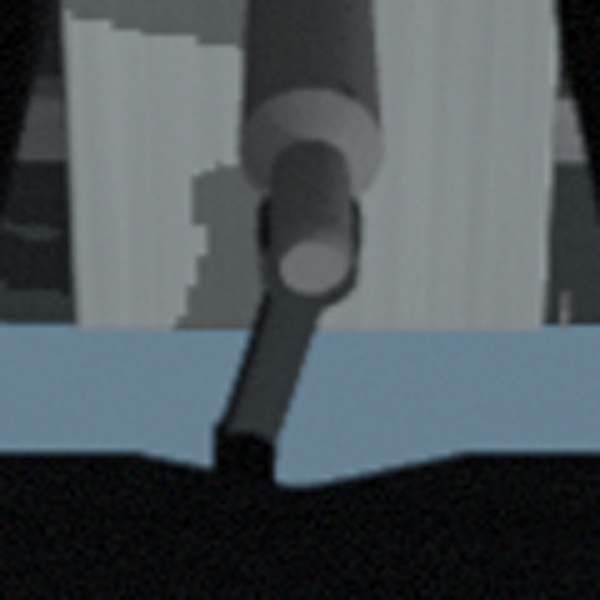

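```bash
python3 - <<'E'
from h import *
out=[]
for cam,k in [('scene',7),('side',7)]:
    im,d,c,E=cap(cam); P=cloud(d,c,E); np.savez(cam+'1.npz',im=im,d=d,E=E,**{k:c[k] for k in('fx','fy','cx','cy')})
    u,v=np.array(px((.685,-.035,.025),c,E)).round().astype(int)
    out.append(cv2.resize(im[v-28:v+28,u-28:u+28],None,fx=k,fy=k,interpolation=cv2.INTER_CUBIC))
    print(cam,u,v)
    Q=P[(P[...,2]>.037)&(P[...,2]<.048)&(np.abs(P[...,0]-.605)<.1)&(np.abs(P[...,1]+.037)<.065)]
    print('plate',cv2.minAreaRect(Q[:,:2].astype(np.float32)))
    Q=P[(np.abs(P[...,0]-.6)<.04)&(np.abs(P[...,1]+.037)<.03)&(P[...,2]>.075)&(P[...,2]<.13)]; print('pin',Q.min(0),Q.max(0))
save('ss1.png',np.hstack(out))
E
```

```text
scene 243 290
plate ((0.6024538278579712, -0.03660312667489052), (0.10615253448486328, 0.15227419137954712), 88.60456848144531)
pin [ 0.58572456 -0.05128508  0.07512047] [ 0.61002679 -0.02299613  0.12139245]
side 418 232
plate ((0.6118966341018677, -0.036933694034814835), (0.10252836346626282, 0.17028412222862244), 87.71666717529297)
pin [ 0.58442784 -0.04941492  0.07521325] [ 0.60921608 -0.02432635  0.11817842]
```

View pics/ss1.png

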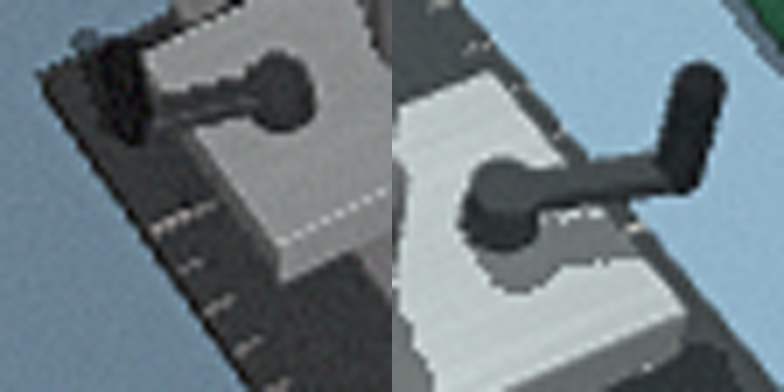

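```bash
python3 - <<'E'
from h import *
for cam,u0,v0,o in [('scene0',215,262,0),('side0',390,204,392)]:
    f=np.load(cam+'.npz'); 
    for n,p in dict(mid=(.678,-.0399,.0425),cm=(.6762,-.0899,.0425),cp=(.6798,.0101,.0425),midlow=(.678,-.0399,.02),mark=(.6985,-.0408,.0125),markend=(.709,-.0412,.0125),tick0=(.70,-.0008,.0125)).items():
        u,v=px(p,f,f['E']); print(cam,n,round((u-u0)*7+o),round((v-v0)*7))
s=np.load('scene1.npz')['im'][262:318,215:271]; t=np.load('side1.npz')['im'][204:260,390:446]
lab=lambda a:cv2.convertScaleAbs(cv2.resize(a,(400,400),interpolation=cv2.INTER_NEAREST),alpha=2,beta=0)
save('ss2.png',np.hstack([lab(s),lab(t)]))
E
```

```text
scene0 mid 200 147
scene0 cm 131 52
scene0 cp 272 246
scene0 midlow 208 189
scene0 mark 156 229
scene0 markend 128 243
scene0 tick0 212 309
side0 mid 589 180
side0 cm 693 306
side0 cp 491 61
side0 midlow 577 231
side0 mark 633 222
side0 markend 663 209
side0 tick0 556 128
```

View pics/ss2.png

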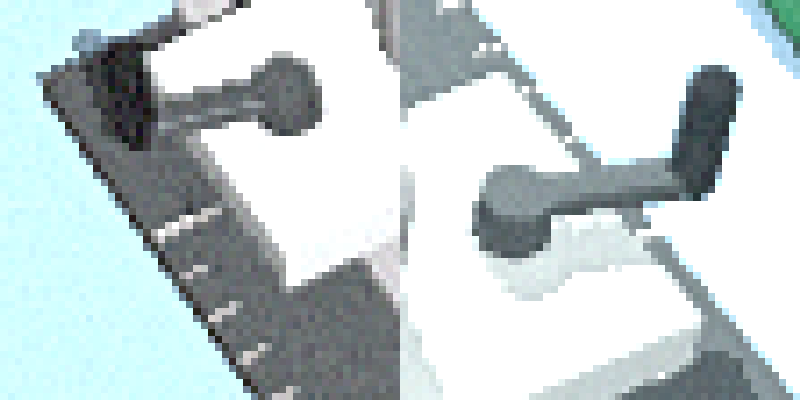

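The visual estimate is too coarse at this range, so I'll take a close numeric wrist measurement above the mark on the way to the lever.

```bash
python3 - <<'E'
from h import *
plan([(.675,-.03,.19,35)])
E
```

```text
(0.675, -0.03, 0.19, 35) xyz [-0.8231, 0.0412, 0.1198] turn [0.0001, 0.0004, 0.2943] dist 0.208 ang 53.0
```

Request:
carry_out([
  {"xyz": [-0.823, 0.041, 0.12], "turn": [0, 0, 0.294], "hand": 0.4},
  {"xyz": [-0.823, 0.041, 0.12], "turn": [0, 0, 0.294], "hand": 0.4},
  {"xyz": [-0.823, 0.041, 0.12], "turn": [0, 0, 0.294], "hand": 0.4},
  {"xyz": [-0.823, 0.041, 0.12], "turn": [0, 0, 0.294], "hand": 0.4},
  {"xyz": [-0.823, 0.041, 0.12], "turn": [0, 0, 0.294], "hand": 0.4},
  {"xyz": [-0.823, 0.041, 0.12], "turn": [0, 0, 0.294], "hand": 0.4},
  {"xyz": [-0.823, 0.041, 0.12], "turn": [0, 0, 0.294], "hand": 0.4},
  {"xyz": [-0.823, 0.041, 0.12], "turn": [0, 0, 0.294], "hand": 0.4},
  {"xyz": [-0.823, 0.041, 0.12], "turn": [0, 0, 0.294], "hand": 0.4},
])

```text
clock: 11.7
ee_pos: [0.6745, -0.0298, 0.1895]
eef_rot: [1.445, 2.789, 0.0]
ft_force: [-0.9, -0.5, -1.0]
finger_gap: 0.0511
gripper_force: 0.0
```

```bash
python3 - <<'E'
from h import *
print(tool().round(4))
im,d,c,E=cap('wrist'); np.savez('w6.npz',im=im,d=d,E=E,**{k:c[k] for k in('fx','fy','cx','cy')}); save('w6.png',cv2.convertScaleAbs(im[80:380,160:560],alpha=1.6))
P=cloud(d,c,E); g=im.astype(int).min(2)
V=np.array([.036,.9994]); U=np.array([.9994,-.036])
m=(np.abs(P[...,0]-.69)<.03)&(np.abs(P[...,1]+.0)<.12)&(P[...,2]<.017)&(P[...,2]>.006)
base=np.median(g[m]); n,l,s,ce=cv2.connectedComponentsWithStats((m&(g>base+30)&(im.astype(int).max(2)-g<40)).astype(np.uint8))
for k in range(1,n):
    if s[k,4]>5:
        q=P[l==k][:,:2]; print(s[k,4],ce[k].round(),'v %.4f (%.4f..%.4f) u %.4f..%.4f'%((q@V).mean(),(q@V).min(),(q@V).max(),(q@U).min(),(q@U).max()))
pl=(P[...,2]>.038)&(P[...,2]<.047)&(np.abs(P[...,0]-.61)<.075)&(np.abs(P[...,1]+.037)<.08)
q=P[pl][:,:2]; 
for a in np.arange(.56,.68,.02):
    w=(q@V)[np.abs(q@U-a)<.006]
    if len(w): print('plate u %.2f v %.4f %.4f mid %.4f'%(a,np.percentile(w,.3),np.percentile(w,99.7),np.percentile(w,[.3,99.7]).mean()))
for nm,x,y,r,lo,hi in [('post',.696,-.053,.025,.08,.1),('pin',.598,-.037,.03,.085,.13),('fin',.5435,-.035,.03,.08,.1)]:
    Q=P[(np.hypot(P[...,0]-x,P[...,1]-y)<r)&(P[...,2]>lo)&(P[...,2]<hi)]
    if len(Q)>3: T=Q[Q[:,2]>np.percentile(Q[:,2],95)-.004]; print(nm,len(T),cv2.minEnclosingCircle(T[:,:2].astype(np.float32)),T[:,2].max())
E
```

```text
[[-5.768e-01  8.169e-01  1.000e-04  6.745e-01]
 [ 8.169e-01  5.768e-01 -0.000e+00 -2.980e-02]
 [-1.000e-04  0.000e+00 -1.000e+00  1.895e-01]
 [ 0.000e+00  0.000e+00  0.000e+00  1.000e+00]]
28 [438. 112.] v 0.1246 (0.1237..0.1257) u 0.6942..0.7047
27 [420. 132.] v 0.1046 (0.1039..0.1056) u 0.6946..0.7039
26 [404. 153.] v 0.0847 (0.0838..0.0855) u 0.6945..0.7047
24 [388. 172.] v 0.0646 (0.0638..0.0654) u 0.6944..0.7042
25 [373. 191.] v 0.0446 (0.0438..0.0454) u 0.6946..0.7043
24 [358. 210.] v 0.0245 (0.0235..0.0254) u 0.6944..0.7040
24 [344. 227.] v 0.0046 (0.0034..0.0055) u 0.6941..0.7036
49 [329. 244.] v -0.0154 (-0.0176..-0.0136) u 0.6920..0.7046
plate u 0.56 v -0.0636 0.0354 mid -0.0141
plate u 0.58 v -0.0633 0.0354 mid -0.0140
plate u 0.60 v -0.0636 0.0355 mid -0.0140
plate u 0.62 v -0.0636 0.0353 mid -0.0141
plate u 0.64 v -0.0634 0.0354 mid -0.0140
plate u 0.66 v -0.0637 0.0354 mid -0.0141
post 286 ((0.6969592571258545, -0.05317070335149765), 0.006926568225026131) 0.09406505368565182
pin 426 ((0.5992509126663208, -0.03583451360464096), 0.007128097582608461) 0.11893052123726147
fin 1126 ((0.5444961190223694, -0.03369219973683357), 0.014735964126884937) 0.08969370693172782
```

View pics/w6.png

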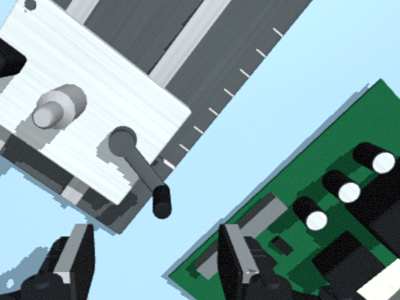

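The mark is at full-image pixel (329,244), and the carriage is 1.4 mm on its positive side, so it's within tolerance. Next I'll plan the locking arc and check clearance to the circuit board.

```bash
python3 - <<'E'
from h import *
f=np.load('w6.npz'); P=cloud(f['d'],f,f['E'])
fp=np.array([.73,-.03])
m=(np.hypot(P[...,0]-fp[0],P[...,1]-fp[1])<.035)&(P[...,2]<.15); print('max z near finger',np.nanmax(P[m][:,2]))
plan([(.697,-.0532,.064,35)])
pv=np.array([.6493,-.0376])
plan([tuple((pv+.05*np.array([np.sin(t),-np.cos(t)])).round(4))+(.064,35) for t in np.r_[1.17:.1:-.13,0.03,-.05,-.09]-.036],(.697,-.0532,.064),rot(np.radians(35)))
E
```

```text
max z near finger 0.0913712013890754
(0.697, -0.0532, 0.064, 35) xyz [-0.1282, 0.0197, 0.5032] turn [0.0001, 0.0001, 0.001] dist 0.130 ang 0.2
(np.float64(0.6946), np.float64(-0.0588), 0.064, 35) xyz [-0.0128, -0.0207, 0.0] turn [0.0, 0.0, 0.0] dist 0.006 ang 0.0
(np.float64(0.6915), np.float64(-0.0644), 0.064, 35) xyz [-0.0241, -0.0437, 0.0] turn [0.0, 0.0, 0.0] dist 0.012 ang 0.0
(np.float64(0.6876), np.float64(-0.0697), 0.064, 35) xyz [-0.0325, -0.0687, 0.0] turn [0.0, 0.0, 0.0] dist 0.019 ang 0.0
(np.float64(0.6832), np.float64(-0.0744), 0.064, 35) xyz [-0.0378, -0.0939, 0.0] turn [0.0, 0.0, 0.0] dist 0.025 ang 0.0
(np.float64(0.6781), np.float64(-0.0785), 0.064, 35) xyz [-0.0395, -0.12, 0.0] turn [0.0, 0.0, 0.0] dist 0.032 ang 0.0
(np.float64(0.6726), np.float64(-0.0819), 0.064, 35) xyz [-0.0381, -0.1458, 0.0] turn [0.0, 0.0, 0.0] dist 0.038 ang 0.0
(np.float64(0.6666), np.float64(-0.0845), 0.064, 35) xyz [-0.0328, -0.1714, 0.0] turn [0.0, 0.0, 0.0] dist 0.044 ang 0.0
(np.float64(0.6604), np.float64(-0.0864), 0.064, 35) xyz [-0.0248, -0.1961, 0.0] turn [0.0, 0.0, 0.0] dist 0.049 ang 0.0
(np.float64(0.654), np.float64(-0.0874), 0.064, 35) xyz [-0.0134, -0.2194, 0.0] turn [0.0, 0.0, 0.0] dist 0.055 ang 0.0
(np.float64(0.649), np.float64(-0.0876), 0.064, 35) xyz [-0.0026, -0.2362, 0.0] turn [0.0, 0.0, 0.0] dist 0.059 ang 0.0
(np.float64(0.645), np.float64(-0.0874), 0.064, 35) xyz [0.0072, -0.2488, 0.0] turn [0.0, 0.0, 0.0] dist 0.062 ang 0.0
(np.float64(0.643), np.float64(-0.0872), 0.064, 35) xyz [0.0125, -0.2549, 0.0] turn [0.0, 0.0, 0.0] dist 0.064 ang 0.0
```

Request:
carry_out([
  {"xyz": [-0.128, 0.02, 0.15], "turn": [0, 0, 0], "hand": 0.55},
  {"xyz": [-0.128, 0.02, 0.27], "turn": [0, 0, 0], "hand": 0.55},
  {"xyz": [-0.128, 0.02, 0.39], "turn": [0, 0, 0], "hand": 0.55},
  {"xyz": [-0.128, 0.02, 0.503], "turn": [0, 0, 0], "hand": 0.55},
  {"xyz": [-0.128, 0.02, 0.503], "turn": [0, 0, 0], "hand": 0.55},
  {"xyz": [-0.128, 0.02, 0.503], "turn": [0, 0, 0], "hand": 0.78},
  {"xyz": [-0.128, 0.02, 0.503], "turn": [0, 0, 0], "hand": 0.78},
  {"xyz": [-0.128, 0.02, 0.503], "turn": [0, 0, 0], "hand": 0.78},
], force=20)

```text
clock: 12.55
ee_pos: [0.6983, -0.0532, 0.0669]
eef_rot: [1.447, 2.784, 0.003]
ft_force: [-0.0, 0.3, -0.1]
finger_gap: 0.019
gripper_force: 0.0
```

Request:
carry_out([
  {"xyz": [-0.013, -0.021, 0], "turn": [0, 0, 0], "hand": 0.78},
  {"xyz": [-0.024, -0.044, 0], "turn": [0, 0, 0], "hand": 0.78},
  {"xyz": [-0.0325, -0.069, 0], "turn": [0, 0, 0], "hand": 0.78},
  {"xyz": [-0.038, -0.094, 0], "turn": [0, 0, 0], "hand": 0.78},
  {"xyz": [-0.0395, -0.12, 0], "turn": [0, 0, 0], "hand": 0.78},
  {"xyz": [-0.038, -0.146, 0], "turn": [0, 0, 0], "hand": 0.78},
  {"xyz": [-0.033, -0.171, 0], "turn": [0, 0, 0], "hand": 0.78},
  {"xyz": [-0.025, -0.196, 0], "turn": [0, 0, 0], "hand": 0.78},
  {"xyz": [-0.013, -0.219, 0], "turn": [0, 0, 0], "hand": 0.78},
  {"xyz": [-0.003, -0.236, 0], "turn": [0, 0, 0], "hand": 0.78},
  {"xyz": [0.007, -0.249, 0], "turn": [0, 0, 0], "hand": 0.78},
  {"xyz": [0.0095, -0.253, 0], "turn": [0, 0, 0], "hand": 0.78},
])

```text
clock: 13.75
ee_pos: [0.6434, -0.0873, 0.0638]
eef_rot: [-1.449, -2.787, 0.0]
ft_force: [1.7, 0.5, -0.5]
finger_gap: 0.0191
gripper_force: 0.6
```

Request:
carry_out([
  {"xyz": [0, 0, 0], "turn": [0, 0, 0], "hand": 0.78},
  {"xyz": [0, 0, 0], "turn": [0, 0, 0], "hand": 0.55},
  {"xyz": [0, 0, 0], "turn": [0, 0, 0], "hand": 0.55},
  {"xyz": [0, 0, -0.2], "turn": [0, 0, 0], "hand": 0.55},
  {"xyz": [0, 0, -0.4], "turn": [0, 0, 0], "hand": 0.55},
  {"xyz": [0, 0, -0.6], "turn": [0, 0, 0], "hand": 0.5},
  {"xyz": [0, 0, -0.7], "turn": [0, 0, 0], "hand": 0.3},
  {"xyz": [0, 0, -0.7], "turn": [0, 0, 0], "hand": 0.1},
])

```text
clock: 14.55
ee_pos: [0.6454, -0.0877, 0.2456]
eef_rot: [1.445, 2.779, 0.005]
ft_force: [-0.2, -0.8, 0.6]
finger_gap: 0.0704
gripper_force: 0.0
```

```bash
cat > e.py <<'E'
from h import *
print(tool().round(4)[:3,3])
V=np.array([.036,.9994]); U=np.array([.9994,-.036])
def carr(nm):
    im,d,c,E=cap(nm); P=cloud(d,c,E); g=im.astype(int).min(2)
    pl=(P[...,2]>.038)&(P[...,2]<.047)&(np.abs(P[...,0]-.61)<.075)&(np.abs(P[...,1]+.037)<.08)
    q=P[pl][:,:2]
    for a in (.57,.61,.65):
        w=(q@V)[np.abs(q@U-a)<.006]
        if len(w): print(nm,'plate mid %.4f len %.4f'%(np.percentile(w,[.3,99.7]).mean(),np.ptp(np.percentile(w,[.3,99.7]))))
    for n,x,y,r,lo,hi in [('post',.6475,-.0876,.03,.08,.1),('pin',.599,-.036,.03,.085,.13),('fin',.5435,-.035,.03,.08,.1),('short',.4425,.186,.045,.04,.07),('longest',.4545,.0525,.045,.07,.1),('medium',.448,-.0668,.045,.05,.08)]:
        Q=P[(np.hypot(P[...,0]-x,P[...,1]-y)<r)&(P[...,2]>lo)&(P[...,2]<hi)]
        if len(Q)>3: T=Q[Q[:,2]>np.percentile(Q[:,2],95)-.004]; (a,b),rr=cv2.minEnclosingCircle(T[:,:2].astype(np.float32)); print(nm,n,len(T),'%.4f %.4f r %.4f'%(a,b,rr),T[:,2].max().round(4),np.median(T[:,2]).round(4))
    return im,P
if __name__=='__main__':
    for k in ('wrist','side','scene'): carr(k)
E
python3 e.py
```

```text
[ 0.6454 -0.0877  0.2456]
wrist plate mid -0.0144 len 0.0991
wrist plate mid -0.0145 len 0.0992
wrist plate mid -0.0136 len 0.0979
wrist post 217 0.6473 -0.0883 r 0.0068 0.0928 0.0913
wrist pin 305 0.5993 -0.0365 r 0.0069 0.1194 0.1169
wrist fin 828 0.5442 -0.0342 r 0.0147 0.0892 0.087
wrist medium 2085 0.4484 -0.0666 r 0.0244 0.0631 0.0601
side plate mid -0.0147 len 0.1000
side plate mid -0.0149 len 0.0991
side plate mid -0.0163 len 0.0984
side post 38 0.6452 -0.0898 r 0.0066 0.0918 0.0891
side pin 34 0.5978 -0.0369 r 0.0070 0.1188 0.1145
side fin 97 0.5426 -0.0342 r 0.0142 0.0876 0.0852
side short 203 0.4387 0.1885 r 0.0246 0.0512 0.0481
side longest 260 0.4530 0.0521 r 0.0249 0.0824 0.0781
side medium 287 0.4471 -0.0678 r 0.0244 0.0623 0.0583
scene plate mid -0.0125 len 0.1003
scene plate mid -0.0141 len 0.1006
scene plate mid -0.0144 len 0.1016
scene post 16 0.6462 -0.0869 r 0.0071 0.0954 0.0934
scene pin 17 0.5994 -0.0342 r 0.0057 0.1226 0.1192
scene fin 25 0.5444 -0.0338 r 0.0130 0.0941 0.0898
scene short 126 0.4395 0.1889 r 0.0249 0.0572 0.052
scene longest 118 0.4536 0.0534 r 0.0253 0.0882 0.0819
scene medium 94 0.4489 -0.0646 r 0.0254 0.0688 0.063
```

The lever is locked again (post about 0 rad) and the carriage is about 1 mm off the mark. Next is the short sleeve, starting with a closer view.

```bash
python3 - <<'E'
from h import *
plan([(.50,.178,.23,88)])
E
```

```text
(0.5, 0.178, 0.23, 88) xyz [1.1992, 0.1397, 0.0302] turn [-0.0002, -0.0007, -0.2941] dist 0.302 ang 52.9
```

Request:
carry_out([
  {"xyz": [0.99, 0.14, 0.03], "turn": [0, 0, -0.294], "hand": 0},
  {"xyz": [0.99, 0.14, 0.03], "turn": [0, 0, -0.294], "hand": 0},
  {"xyz": [0.99, 0.14, 0.03], "turn": [0, 0, -0.294], "hand": 0},
  {"xyz": [0.99, 0.14, 0.03], "turn": [0, 0, -0.294], "hand": 0},
  {"xyz": [0.99, 0.14, 0.03], "turn": [0, 0, -0.294], "hand": 0},
  {"xyz": [0.99, 0.14, 0.03], "turn": [0, 0, -0.294], "hand": 0},
  {"xyz": [0.99, 0.14, 0.03], "turn": [0, 0, -0.294], "hand": 0},
  {"xyz": [0.99, 0.14, 0.03], "turn": [0, 0, -0.294], "hand": 0},
  {"xyz": [0.99, 0.14, 0.03], "turn": [0, 0, -0.294], "hand": 0},
])

```text
clock: 15.6
ee_pos: [0.5305, 0.1343, 0.2301]
eef_rot: [-0.062, -3.139, 0.001]
ft_force: [-0.5, -0.1, 0.6]
finger_gap: 0.0855
gripper_force: 0.0
```

```bash
cat > s.py <<'E'
from h import *
def sleeve(P,x,y,L,tag=''):
    Q=P[(np.hypot(P[...,0]-x,P[...,1]-y)<.06)&(P[...,2]>L-.012)&(P[...,2]<L+.012)]
    if len(Q)<20: print(tag,'none'); return None
    T=Q[Q[:,2]>np.percentile(Q[:,2],95)-.005]; (a,b),r=cv2.minEnclosingCircle(T[:,:2].astype(np.float32)); zt=np.median(T[:,2])
    D=P[(np.hypot(P[...,0]-a,P[...,1]-b)<.0125)&(P[...,2]<zt-.005)]
    print(tag,'c %.4f %.4f r %.4f top %.4f n %d'%(a,b,r,zt,len(T)),'bore depth pct10/50/90',np.percentile(zt-D[:,2],[10,50,90]).round(4) if len(D)>3 else None,'ledge share 9..15mm %.2f'%np.mean((zt-D[:,2]>.009)&(zt-D[:,2]<.015)))
    return a,b,zt
if __name__=='__main__':
    print(tool().round(4))
    im,d,c,E=cap('wrist'); P=cloud(d,c,E); save('last.png',im)
    for n,x,y,L in [('short',.441,.188,.05),('medium',.448,-.067,.06),('longest',.4545,.0525,.08)]: sleeve(P,x,y,L,n)
E
python3 s.py; python3 -c "
from h import *
plan([(.441,.188,.13,88),(.441,.188,.018,88)])"
```

```text
[[-9.992e-01  3.960e-02 -1.800e-03  5.305e-01]
 [ 3.960e-02  9.992e-01 -5.000e-04  1.343e-01]
 [ 1.800e-03 -6.000e-04 -1.000e+00  2.301e-01]
 [ 0.000e+00  0.000e+00  0.000e+00  1.000e+00]]
short c 0.4397 0.1883 r 0.0240 top 0.0502 n 1854 bore depth pct10/50/90 [0.0111 0.0135 0.0491] ledge share 9..15mm 0.52
medium c 0.4487 -0.0669 r 0.0246 top 0.0603 n 2041 bore depth pct10/50/90 [0.0111 0.0154 0.0315] ledge share 9..15mm 0.48
longest c 0.4552 0.0525 r 0.0239 top 0.0804 n 2135 bore depth pct10/50/90 [0.0112 0.0133 0.0573] ledge share 9..15mm 0.53
(0.441, 0.188, 0.13, 88) xyz [0.3663, 0.2012, 0.4021] turn [-0.0001, -0.0004, -0.0014] dist 0.145 ang 0.3
(0.441, 0.188, 0.018, 88) xyz [0.3657, 0.2014, 0.8501] turn [-0.0001, -0.0004, -0.0014] dist 0.237 ang 0.3
```

Request:
carry_out([
  {"xyz": [0.371, 0.2025, 0.3], "turn": [0, 0, 0], "hand": 0},
  {"xyz": [0.371, 0.2025, 0.4], "turn": [0, 0, 0], "hand": 0},
  {"xyz": [0.371, 0.2025, 0.4], "turn": [0, 0, 0], "hand": 0},
  {"xyz": [0.371, 0.2025, 0.55], "turn": [0, 0, 0], "hand": 0},
  {"xyz": [0.371, 0.2025, 0.68], "turn": [0, 0, 0], "hand": 0},
  {"xyz": [0.371, 0.2025, 0.78], "turn": [0, 0, 0], "hand": 0},
  {"xyz": [0.371, 0.2025, 0.858], "turn": [0, 0, 0], "hand": 0},
  {"xyz": [0.371, 0.2025, 0.858], "turn": [0, 0, 0], "hand": 0.3},
  {"xyz": [0.371, 0.2025, 0.858], "turn": [0, 0, 0], "hand": 0.6},
  {"xyz": [0.371, 0.2025, 0.858], "turn": [0, 0, 0], "hand": 0.6},
  {"xyz": [0.371, 0.2025, 0.858], "turn": [0, 0, 0], "hand": 0.6},
  {"xyz": [0.371, 0.2025, 0.858], "turn": [0, 0, 0], "hand": 0.6},
], force=40)

```text
clock: 16.85
ee_pos: [0.4407, 0.1892, 0.0185]
eef_rot: [0.056, 3.138, 0.001]
ft_force: [-0.2, -0.4, 4.7]
finger_gap: 0.0461
gripper_force: 43.2
```

```bash
python3 -c "
from h import *
print(tool().round(4)); s=status.get_state(); print(s['finger_gap'],s['gripper_force'],s['ft_force'])
plan([(.4397,.1883,.18,88),(.599,-.0365,.18,88),(.599,-.0365,.096,88)])"
```

```text
[[-9.994e-01  3.560e-02  3.100e-03  4.407e-01]
 [ 3.560e-02  9.994e-01  6.000e-04  1.892e-01]
 [-3.100e-03  7.000e-04 -1.000e+00  1.850e-02]
 [ 0.000e+00  0.000e+00  0.000e+00  1.000e+00]]
0.04607707672611497 43.19319720729254 [-0.19755276 -0.35465624  4.71016253]
(0.4397, 0.1883, 0.18, 88) xyz [0.0018, -0.0033, -0.6459] turn [0.0002, 0.001, -0.0002] dist 0.161 ang 0.2
(0.599, -0.0365, 0.18, 88) xyz [-0.667, -0.8792, -0.6445] turn [0.0002, 0.001, -0.0002] dist 0.320 ang 0.2
(0.599, -0.0365, 0.096, 88) xyz [-0.666, -0.8794, -0.3085] turn [0.0002, 0.001, -0.0002] dist 0.286 ang 0.2
```

Request:
carry_out([
  {"xyz": [0, 0, -0.2], "turn": [0, 0, 0], "hand": 0.6},
  {"xyz": [0, 0, -0.4], "turn": [0, 0, 0], "hand": 0.6},
  {"xyz": [0, 0, -0.6], "turn": [0, 0, 0], "hand": 0.6},
  {"xyz": [-0.14, -0.18, -0.66], "turn": [0, 0, 0], "hand": 0.6},
  {"xyz": [-0.26, -0.34, -0.66], "turn": [0, 0, 0], "hand": 0.6},
  {"xyz": [-0.38, -0.5, -0.66], "turn": [0, 0, 0], "hand": 0.6},
  {"xyz": [-0.5, -0.66, -0.66], "turn": [0, 0, 0], "hand": 0.6},
  {"xyz": [-0.6, -0.79, -0.66], "turn": [0, 0, 0], "hand": 0.6},
  {"xyz": [-0.668, -0.878, -0.66], "turn": [0, 0, 0], "hand": 0.6},
  {"xyz": [-0.668, -0.878, -0.66], "turn": [0, 0, 0], "hand": 0.6},
  {"xyz": [-0.668, -0.878, -0.66], "turn": [0, 0, 0], "hand": 0.6},
])

```text
clock: 17.95
ee_pos: [0.5984, -0.0364, 0.1809]
eef_rot: [-0.057, -3.139, -0.001]
ft_force: [-0.2, -0.7, -3.1]
finger_gap: 0.0461
gripper_force: 42.9
```

```bash
cat > p.py <<'E'
from h import *
print(tool().round(4)[:3]); s=status.get_state(); print(s['finger_gap'],s['gripper_force'],s['ft_force'])
def body(cam):
    im,d,c,E=cap(cam); P=cloud(d,c,E)
    return im,P
T=tool()
for cam in ('side','scene'):
    im,P=body(cam)
    # held sleeve: light grey pixels close to TCP above z .125
    g=im.astype(int); m=(np.hypot(P[...,0]-T[0,3],P[...,1]-T[1,3])<.05)&(P[...,2]>.12)&(P[...,2]<T[2,3]+.04)&(g.min(2)>85)
    q=P[m]; 
    if len(q): print(cam,len(q),'lo',np.percentile(q,1,axis=0).round(4),'hi',np.percentile(q,99,axis=0).round(4))
    m=(np.hypot(P[...,0]-.599,P[...,1]+.0365)<.03)&(P[...,2]>.09)&(P[...,2]<.122); q=P[m]
    if len(q): print(' pin',len(q),q.min(0).round(4),q.max(0).round(4))
E
python3 p.py; python3 -c "
from h import *
plan([(.599,-.0365,.18,88),(.599,-.0365,.096,88)])"
```

```text
[[-9.993e-01  3.630e-02 -1.900e-03  5.984e-01]
 [ 3.630e-02  9.993e-01  8.000e-04 -3.640e-02]
 [ 1.900e-03  8.000e-04 -1.000e+00  1.809e-01]]
0.04607213337668602 42.85303109907545 [-0.171429   -0.70073978 -3.14289343]
side 754 lo [ 0.568  -0.0657  0.1648] hi [ 0.616  -0.0132  0.2125]
 pin 115 [ 0.5875 -0.0455  0.09  ] [ 0.6069 -0.0296  0.117 ]
scene 381 lo [ 0.5694 -0.0584  0.1644] hi [ 0.6253 -0.0049  0.2168]
 pin 91 [ 0.5865 -0.0446  0.09  ] [ 0.61   -0.0224  0.1205]
(0.599, -0.0365, 0.18, 88) xyz [-0.0034, -0.005, 0.0064] turn [0.0002, -0.0002, 0.0002] dist 0.002 ang 0.1
(0.599, -0.0365, 0.096, 88) xyz [-0.0037, -0.0052, 0.3424] turn [0.0002, -0.0002, 0.0002] dist 0.086 ang 0.1
```

Request:
carry_out([
  {"xyz": [-0.002, -0.003, 0.12], "turn": [0, 0, 0], "hand": 0.6},
  {"xyz": [-0.002, -0.003, 0.2], "turn": [0, 0, 0], "hand": 0.6},
  {"xyz": [-0.002, -0.003, 0.25], "turn": [0, 0, 0], "hand": 0.6},
  {"xyz": [-0.002, -0.003, 0.28], "turn": [0, 0, 0], "hand": 0.6},
  {"xyz": [-0.002, -0.003, 0.3], "turn": [0, 0, 0], "hand": 0.6},
  {"xyz": [-0.002, -0.003, 0.32], "turn": [0, 0, 0], "hand": 0.6},
  {"xyz": [-0.002, -0.003, 0.336], "turn": [0, 0, 0], "hand": 0.6},
  {"xyz": [-0.002, -0.003, 0.336], "turn": [0, 0, 0], "hand": 0.6},
])

```text
clock: 18.85
ee_pos: [0.5992, -0.0369, 0.0978]
eef_rot: [0.055, 3.141, 0.0]
ft_force: [-0.2, 0.5, -2.4]
finger_gap: 0.0463
gripper_force: 42.9
```

Request:
carry_out([
  {"xyz": [0, 0, 0.006], "turn": [0, 0, 0], "hand": 0.6},
  {"xyz": [0, 0, 0.012], "turn": [0, 0, 0], "hand": 0.6},
  {"xyz": [0, 0, 0.016], "turn": [0, 0, 0], "hand": 0.6},
  {"xyz": [0, 0, 0.016], "turn": [0, 0, 0], "hand": 0.6},
])

```text
clock: 19.25
ee_pos: [0.5999, -0.0368, 0.0967]
eef_rot: [0.055, 3.138, 0.0]
ft_force: [-3.8, 0.9, 7.6]
finger_gap: 0.0458
gripper_force: 44.2
```

Contact comes at the waist height. I'll let go and check.

Request:
carry_out([
  {"xyz": [0, 0, -0.006], "turn": [0, 0, 0], "hand": 0.6},
  {"xyz": [0, 0, -0.01], "turn": [0, 0, 0], "hand": 0.3},
  {"xyz": [0, 0, -0.01], "turn": [0, 0, 0], "hand": 0.3},
  {"xyz": [0, 0, -0.01], "turn": [0, 0, 0], "hand": 0.3},
  {"xyz": [0, 0, -0.01], "turn": [0, 0, 0], "hand": 0.3},
  {"xyz": [0, 0, -0.01], "turn": [0, 0, 0], "hand": 0.3},
  {"xyz": [0, 0, -0.01], "turn": [0, 0, 0], "hand": 0.3},
  {"xyz": [0, 0, -0.01], "turn": [0, 0, 0], "hand": 0.3},
  {"xyz": [0, 0, -0.01], "turn": [0, 0, 0], "hand": 0.3},
])

```text
clock: 20.15
ee_pos: [0.5991, -0.0369, 0.0962]
eef_rot: [-0.055, -3.141, 0.0]
ft_force: [-0.2, -0.1, -0.7]
finger_gap: 0.0599
gripper_force: 0.0
```

```bash
cat > q.py <<'E'
from h import *
import sys
T=tool(); print(T.round(4)[:3,3]); s=status.get_state(); print(s['finger_gap'],s['gripper_force'],s['ft_force'])
out=[]
for cam in ('side','scene'):
    im,d,c,E=cap(cam); P=cloud(d,c,E); g=im.astype(int)
    m=(np.hypot(P[...,0]-.599,P[...,1]+.0365)<.034)&(P[...,2]>.05)&(P[...,2]<.18)&(g.min(2)>85); q=P[m]
    if len(q)>5: print(cam,len(q),'lo',np.percentile(q,1,axis=0).round(4),'hi',np.percentile(q,99,axis=0).round(4))
    u,v=np.array(px((.599,-.0365,.09),c,E)).round().astype(int); out.append(cv2.resize(im[v-45:v+45,u-45:u+45],(400,400),interpolation=cv2.INTER_CUBIC))
save(sys.argv[1],np.hstack(out))
E
python3 q.py q1.png
```

```text
[ 0.5991 -0.0369  0.0962]
0.05993477457982061 0.0 [-0.22777725 -0.05173316 -0.71203809]
side 628 lo [ 0.5689 -0.0662  0.0801] hi [ 0.616  -0.0126  0.1293]
scene 327 lo [ 0.5741 -0.0594  0.0523] hi [ 0.6267 -0.0063  0.1318]
```

View pics/q1.png

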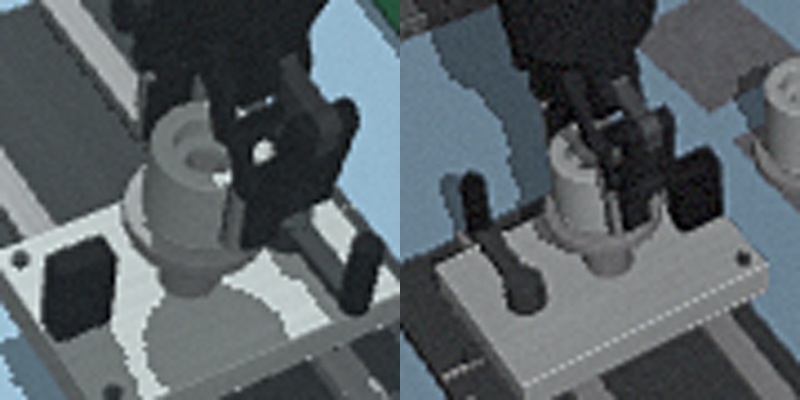

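The short sleeve stands upright on the pin, stopped at its waist about 36 mm up (panel 1, (185,200)). It goes to the deep box.

Request:
carry_out([
  {"xyz": [0, 0, 0], "turn": [0, 0, 0], "hand": 0.6},
  {"xyz": [0, 0, 0], "turn": [0, 0, 0], "hand": 0.6},
  {"xyz": [0, 0, 0], "turn": [0, 0, 0], "hand": 0.6},
  {"xyz": [0, 0, 0], "turn": [0, 0, 0], "hand": 0.6},
  {"xyz": [0, 0, -0.1], "turn": [0, 0, 0], "hand": 0.6},
  {"xyz": [0, 0, -0.25], "turn": [0, 0, 0], "hand": 0.6},
  {"xyz": [0, 0, -0.38], "turn": [0, 0, 0], "hand": 0.6},
  {"xyz": [0.1, 0.2, -0.4], "turn": [0, 0, 0], "hand": 0.6},
  {"xyz": [0.2, 0.4, -0.4], "turn": [0, 0, 0], "hand": 0.6},
  {"xyz": [0.3, 0.6, -0.4], "turn": [0, 0, 0], "hand": 0.6},
  {"xyz": [0.36, 0.76, -0.4], "turn": [0, 0, 0], "hand": 0.6},
  {"xyz": [0.36, 0.76, -0.4], "turn": [0, 0, 0], "hand": 0.6},
])

```text
clock: 21.45
ee_pos: [0.5137, 0.1603, 0.1958]
eef_rot: [-0.047, -3.14, -0.003]
ft_force: [1.4, -0.5, -2.9]
finger_gap: 0.0461
gripper_force: 43.1
```

```bash
python3 - <<'E'
from h import *
T=tool(); print(T[:3,3].round(4)); s=status.get_state(); print(s['finger_gap'],s['gripper_force'],s['ft_force'])
for cam in ('side','scene'):
    im,d,c,E=cap(cam); P=cloud(d,c,E); mm=viewer.masks_of(cam,'deep_box')
    print([round(x['score'],2) for x in mm])
    if mm:
        Q=P[mm[0]['pixels']]; Q=Q[np.isfinite(Q[:,0])]; r=Q[(Q[:,2]>.04)&(Q[:,2]<.052)]
        print(cam,'all lo hi',np.percentile(Q,1,axis=0).round(4),np.percentile(Q,99,axis=0).round(4),'rim lo hi',np.percentile(r,1,axis=0).round(4),np.percentile(r,99,axis=0).round(4),len(r),'floor',np.percentile(Q[:,2],10))
    mm=viewer.masks_of(cam,'low_tray')
    if mm:
        Q=P[mm[0]['pixels']]; Q=Q[np.isfinite(Q[:,0])]; print(cam,'tray',mm[0]['score'],np.percentile(Q,1,axis=0).round(4),np.percentile(Q,99,axis=0).round(4),cv2.minAreaRect(Q[Q[:,2]<.03][:,:2].astype(np.float32)))
plan([(.434,.35,.16,88),(.434,.35,.021,88)])
E
```

```text
[0.5137 0.1603 0.1958]
0.04612589308649686 43.10952183092013 [ 1.36155626 -0.50085096 -2.9039663 ]
[0.79, 0.44, 0.24]
side all lo hi [ 0.3612  0.2807 -0.0011] [0.6581 0.4174 0.0445] rim lo hi [0.3608 0.28   0.0401] [0.66   0.4177 0.046 ] 492 floor 0.0010592233907281369
side tray 0.74 [ 3.511e-01 -4.166e-01 -4.000e-04] [ 0.6451 -0.2731  0.0139] ((0.5010788440704346, -0.3429449498653412), (0.13583452999591827, 0.3093607425689697), 84.45531463623047)
[0.81, 0.64]
scene all lo hi [0.3624 0.2841 0.0008] [0.6616 0.4176 0.0484] rim lo hi [0.3611 0.2822 0.0402] [0.6618 0.418  0.0501] 1034 floor 0.0031724786048588525
scene tray 0.64 [ 3.485e-01 -4.191e-01  1.000e-04] [ 0.6459 -0.2699  0.0187] ((0.49678733944892883, -0.34431129693984985), (0.14251013100147247, 0.3021237850189209), 84.46504211425781)
(0.434, 0.35, 0.16, 88) xyz [0.3585, 0.7689, 0.1431] turn [-0.0003, -0.0001, -0.0007] dist 0.215 ang 0.1
(0.434, 0.35, 0.021, 88) xyz [0.3583, 0.7694, 0.6991] turn [-0.0003, -0.0001, -0.0007] dist 0.275 ang 0.1
```

Request:
carry_out([
  {"xyz": [0.1, 0.2, 0.04], "turn": [0, 0, 0], "hand": 0.6},
  {"xyz": [0.18, 0.39, 0.08], "turn": [0, 0, 0], "hand": 0.6},
  {"xyz": [0.27, 0.58, 0.12], "turn": [0, 0, 0], "hand": 0.6},
  {"xyz": [0.358, 0.769, 0.143], "turn": [0, 0, 0], "hand": 0.6},
  {"xyz": [0.358, 0.769, 0.143], "turn": [0, 0, 0], "hand": 0.6},
  {"xyz": [0.358, 0.769, 0.3], "turn": [0, 0, 0], "hand": 0.6},
  {"xyz": [0.358, 0.769, 0.45], "turn": [0, 0, 0], "hand": 0.6},
  {"xyz": [0.358, 0.769, 0.56], "turn": [0, 0, 0], "hand": 0.6},
  {"xyz": [0.358, 0.769, 0.64], "turn": [0, 0, 0], "hand": 0.6},
  {"xyz": [0.358, 0.769, 0.68], "turn": [0, 0, 0], "hand": 0.6},
  {"xyz": [0.358, 0.769, 0.695], "turn": [0, 0, 0], "hand": 0.6},
  {"xyz": [0.358, 0.769, 0.695], "turn": [0, 0, 0], "hand": 0.6},
])

```text
clock: 22.95
ee_pos: [0.4342, 0.3511, 0.0234]
eef_rot: [0.057, 3.14, 0.001]
ft_force: [0.6, -0.1, -2.3]
finger_gap: 0.046
gripper_force: 43.2
```

Request:
carry_out([
  {"xyz": [0, 0, 0], "turn": [0, 0, 0], "hand": 0.3},
  {"xyz": [0, 0, 0], "turn": [0, 0, 0], "hand": 0.3},
  {"xyz": [0, 0, 0], "turn": [0, 0, 0], "hand": 0.3},
  {"xyz": [0, 0, 0], "turn": [0, 0, 0], "hand": 0.3},
  {"xyz": [0, 0, -0.1], "turn": [0, 0, 0], "hand": 0.3},
  {"xyz": [0, 0, -0.25], "turn": [0, 0, 0], "hand": 0.3},
  {"xyz": [0, 0, -0.45], "turn": [0, 0, 0], "hand": 0.3},
  {"xyz": [0, 0, -0.65], "turn": [0, 0, 0], "hand": 0.3},
  {"xyz": [0, 0, -0.8], "turn": [0, 0, 0], "hand": 0.2},
])

```text
clock: 23.85
ee_pos: [0.4334, 0.3517, 0.2267]
eef_rot: [0.055, 3.138, 0.004]
ft_force: [0.8, 0.4, 0.1]
finger_gap: 0.0684
gripper_force: 0.0
```

```bash
cat > t.py <<'E'
from h import *
from s import sleeve
import sys
T=tool(); print(T[:3,3].round(4)); s=status.get_state(); print(s['clock'],s['finger_gap'],s['gripper_force'],s['ft_force'])
S={'short':.05,'medium':.06,'longest':.08}
todo=[a.split(',') for a in sys.argv[1:]]
for cam in ('side','scene','wrist'):
    im,d,c,E=cap(cam); P=cloud(d,c,E); save('t_'+cam+'.png',im)
    for n,x,y,z in todo: sleeve(P,float(x),float(y),S[n]+float(z),cam+' '+n)
E
python3 t.py short,.434,.35,.004 medium,.448,-.067,0 longest,.4545,.0525,0; python3 -c "
from h import *
plan([(.448,-.067,.17,88),(.448,-.067,.026,88)])"
```

```text
[0.4334 0.3517 0.2267]
23.85 0.06842689199779525 0.0 [0.76859396 0.4470299  0.06460875]
side short c 0.4333 0.3509 r 0.0247 top 0.0515 n 170 bore depth pct10/50/90 [0.0097 0.0128 0.0182] ledge share 9..15mm 0.54
side medium c 0.4466 -0.0680 r 0.0244 top 0.0581 n 331 bore depth pct10/50/90 [0.011  0.0173 0.0306] ledge share 9..15mm 0.42
side longest c 0.4554 0.0514 r 0.0253 top 0.0780 n 272 bore depth pct10/50/90 [0.0103 0.0142 0.0233] ledge share 9..15mm 0.55
scene short c 0.4332 0.3513 r 0.0250 top 0.0558 n 196 bore depth pct10/50/90 [0.0107 0.0182 0.0308] ledge share 9..15mm 0.38
scene medium c 0.4479 -0.0656 r 0.0249 top 0.0619 n 126 bore depth pct10/50/90 [0.0102 0.014  0.02  ] ledge share 9..15mm 0.63
scene longest c 0.4550 0.0525 r 0.0258 top 0.0818 n 151 bore depth pct10/50/90 [0.0098 0.0154 0.022 ] ledge share 9..15mm 0.43
wrist short c 0.4341 0.3517 r 0.0240 top 0.0543 n 1470 bore depth pct10/50/90 [0.0112 0.0131 0.0501] ledge share 9..15mm 0.53
wrist medium none
wrist longest none
(0.448, -0.067, 0.17, 88) xyz [-0.1123, -1.6753, 0.2205] turn [0.0015, 0.0019, -0.0] dist 0.423 ang 0.4
(0.448, -0.067, 0.026, 88) xyz [-0.1088, -1.678, 0.7965] turn [0.0015, 0.0019, -0.0] dist 0.465 ang 0.4
```

Request:
carry_out([
  {"xyz": [-0.012, -0.18, 0.02], "turn": [0, 0, 0], "hand": 0},
  {"xyz": [-0.024, -0.36, 0.04], "turn": [0, 0, 0], "hand": 0},
  {"xyz": [-0.036, -0.54, 0.06], "turn": [0, 0, 0], "hand": 0},
  {"xyz": [-0.048, -0.72, 0.08], "turn": [0, 0, 0], "hand": 0},
  {"xyz": [-0.058, -0.85, 0.1], "turn": [0, 0, 0], "hand": 0},
])

```text
clock: 24.5
ee_pos: [0.4394, 0.1362, 0.1956]
eef_rot: [-0.057, -3.139, 0.002]
ft_force: [1.1, 0.3, -0.0]
finger_gap: 0.0853
gripper_force: 0.0
```

Request:
carry_out([
  {"xyz": [-0.012, -0.18, 0], "turn": [0, 0, 0], "hand": 0},
  {"xyz": [-0.024, -0.36, 0], "turn": [0, 0, 0], "hand": 0},
  {"xyz": [-0.036, -0.54, 0], "turn": [0, 0, 0], "hand": 0},
  {"xyz": [-0.046, -0.7, 0], "turn": [0, 0, 0], "hand": 0},
  {"xyz": [-0.056, -0.825, 0], "turn": [0, 0, 0], "hand": 0},
  {"xyz": [-0.056, -0.825, 0], "turn": [0, 0, 0], "hand": 0},
  {"xyz": [-0.056, -0.825, 0], "turn": [0, 0, 0], "hand": 0},
])

```text
clock: 25.2
ee_pos: [0.4464, -0.0682, 0.196]
eef_rot: [-0.058, -3.139, -0.002]
ft_force: [-0.0, 0.2, -0.1]
finger_gap: 0.0852
gripper_force: 0.0
```

```bash
python3 t.py short,.434,.35,.004 medium,.448,-.067,0 longest,.4545,.0525,0; python3 -c "
from h import *
plan([(.4483,-.0668,.026,88)])"
```

```text
[ 0.4464 -0.0682  0.196 ]
25.2 0.08523518346023744 0.0 [-0.02076056  0.18434356 -0.10263428]
side short c 0.4332 0.3504 r 0.0256 top 0.0518 n 181 bore depth pct10/50/90 [0.0107 0.0129 0.0181] ledge share 9..15mm 0.65
side medium c 0.4469 -0.0669 r 0.0242 top 0.0583 n 324 bore depth pct10/50/90 [0.0108 0.0166 0.0294] ledge share 9..15mm 0.47
side longest c 0.4537 0.0522 r 0.0243 top 0.0781 n 271 bore depth pct10/50/90 [0.0105 0.0144 0.0239] ledge share 9..15mm 0.47
scene short c 0.4331 0.3509 r 0.0253 top 0.0555 n 214 bore depth pct10/50/90 [0.0107 0.0164 0.0312] ledge share 9..15mm 0.46
scene medium c 0.4473 -0.0673 r 0.0250 top 0.0616 n 134 bore depth pct10/50/90 [0.0093 0.0129 0.0201] ledge share 9..15mm 0.52
scene longest c 0.4541 0.0523 r 0.0256 top 0.0818 n 138 bore depth pct10/50/90 [0.01   0.0149 0.0233] ledge share 9..15mm 0.47
wrist short none
wrist medium c 0.4478 -0.0669 r 0.0240 top 0.0603 n 1850 bore depth pct10/50/90 [0.0113 0.0136 0.0586] ledge share 9..15mm 0.52
wrist longest c 0.4544 0.0520 r 0.0242 top 0.0801 n 2203 bore depth pct10/50/90 [0.0112 0.016  0.0368] ledge share 9..15mm 0.47
(0.4483, -0.0668, 0.026, 88) xyz [-0.0066, 0.0005, 0.6838] turn [0.0002, -0.0003, 0.0004] dist 0.171 ang 0.1
```

Request:
carry_out([
  {"xyz": [-0.004, 0.003, 0.18], "turn": [0, 0, 0], "hand": 0},
  {"xyz": [-0.004, 0.003, 0.36], "turn": [0, 0, 0], "hand": 0},
  {"xyz": [-0.004, 0.003, 0.5], "turn": [0, 0, 0], "hand": 0},
  {"xyz": [-0.004, 0.003, 0.6], "turn": [0, 0, 0], "hand": 0},
  {"xyz": [-0.004, 0.003, 0.682], "turn": [0, 0, 0], "hand": 0},
  {"xyz": [-0.004, 0.003, 0.682], "turn": [0, 0, 0], "hand": 0.3},
  {"xyz": [-0.004, 0.003, 0.682], "turn": [0, 0, 0], "hand": 0.6},
  {"xyz": [-0.004, 0.003, 0.682], "turn": [0, 0, 0], "hand": 0.6},
  {"xyz": [-0.004, 0.003, 0.682], "turn": [0, 0, 0], "hand": 0.6},
  {"xyz": [-0.004, 0.003, 0.682], "turn": [0, 0, 0], "hand": 0.6},
])

```text
clock: 26.35
ee_pos: [0.4491, -0.0673, 0.0289]
eef_rot: [0.055, 3.138, -0.0]
ft_force: [-0.2, 1.6, 6.6]
finger_gap: 0.046
gripper_force: 43.1
```

Request:
carry_out([
  {"xyz": [0, 0, -0.15], "turn": [0, 0, 0], "hand": 0.6},
  {"xyz": [0, 0, -0.35], "turn": [0, 0, 0], "hand": 0.6},
  {"xyz": [0, 0, -0.55], "turn": [0, 0, 0], "hand": 0.6},
  {"xyz": [-0.1, 0.03, -0.65], "turn": [0, 0, 0], "hand": 0.6},
  {"xyz": [-0.25, 0.06, -0.656], "turn": [0, 0, 0], "hand": 0.6},
  {"xyz": [-0.4, 0.09, -0.656], "turn": [0, 0, 0], "hand": 0.6},
  {"xyz": [-0.52, 0.12, -0.656], "turn": [0, 0, 0], "hand": 0.6},
  {"xyz": [-0.599, 0.143, -0.656], "turn": [0, 0, 0], "hand": 0.6},
  {"xyz": [-0.599, 0.143, -0.656], "turn": [0, 0, 0], "hand": 0.6},
  {"xyz": [-0.599, 0.143, -0.656], "turn": [0, 0, 0], "hand": 0.6},
])

```text
clock: 27.35
ee_pos: [0.5984, -0.037, 0.1897]
eef_rot: [-0.055, -3.138, 0.0]
ft_force: [-0.2, -0.3, -3.8]
finger_gap: 0.0458
gripper_force: 43.5
```

```bash
python3 p.py; python3 -c "
from h import *
plan([(.599,-.0365,.106,88)])"
```

```text
[[-9.994e-01  3.510e-02 -3.000e-03  5.984e-01]
 [ 3.510e-02  9.994e-01  0.000e+00 -3.700e-02]
 [ 3.000e-03 -1.000e-04 -1.000e+00  1.897e-01]]
0.045804446501702435 43.50814841687679 [-0.15074065 -0.25950822 -3.8315423 ]
side 902 lo [ 0.5677 -0.0662  0.1634] hi [ 0.6173 -0.0106  0.2208]
 pin 109 [ 0.5894 -0.0443  0.0902] [ 0.6053 -0.0302  0.1176]
scene 445 lo [ 0.5675 -0.059   0.1646] hi [ 0.6245 -0.0065  0.2255]
 pin 89 [ 0.5865 -0.0437  0.09  ] [ 0.6103 -0.0216  0.1209]
(0.599, -0.0365, 0.106, 88) xyz [-0.0038, 0.0031, 0.3389] turn [-0.0001, -0.0003, -0.0002] dist 0.085 ang 0.1
```

Request:
carry_out([
  {"xyz": [-0.002, 0.002, 0.12], "turn": [0, 0, 0], "hand": 0.6},
  {"xyz": [-0.002, 0.002, 0.2], "turn": [0, 0, 0], "hand": 0.6},
  {"xyz": [-0.002, 0.002, 0.25], "turn": [0, 0, 0], "hand": 0.6},
  {"xyz": [-0.002, 0.002, 0.28], "turn": [0, 0, 0], "hand": 0.6},
  {"xyz": [-0.002, 0.002, 0.3], "turn": [0, 0, 0], "hand": 0.6},
  {"xyz": [-0.002, 0.002, 0.32], "turn": [0, 0, 0], "hand": 0.6},
  {"xyz": [-0.002, 0.002, 0.336], "turn": [0, 0, 0], "hand": 0.6},
  {"xyz": [-0.002, 0.002, 0.336], "turn": [0, 0, 0], "hand": 0.6},
])

```text
clock: 28.25
ee_pos: [0.5998, -0.0364, 0.1076]
eef_rot: [0.055, 3.14, 0.0]
ft_force: [-0.3, 0.7, -3.4]
finger_gap: 0.0465
gripper_force: 43.7
```

Request:
carry_out([
  {"xyz": [0, 0, 0.006], "turn": [0, 0, 0], "hand": 0.6},
  {"xyz": [0, 0, 0.012], "turn": [0, 0, 0], "hand": 0.6},
  {"xyz": [0, 0, 0.016], "turn": [0, 0, 0], "hand": 0.6},
  {"xyz": [0, 0, 0.016], "turn": [0, 0, 0], "hand": 0.6},
])

```text
clock: 28.65
ee_pos: [0.6003, -0.0365, 0.1069]
eef_rot: [0.055, 3.137, -0.001]
ft_force: [-4.0, 0.7, 10.1]
finger_gap: 0.046
gripper_force: 45.1
```

Request:
carry_out([
  {"xyz": [0, 0, -0.006], "turn": [0, 0, 0], "hand": 0.6},
  {"xyz": [0, 0, -0.01], "turn": [0, 0, 0], "hand": 0.3},
  {"xyz": [0, 0, -0.01], "turn": [0, 0, 0], "hand": 0.3},
  {"xyz": [0, 0, -0.01], "turn": [0, 0, 0], "hand": 0.3},
  {"xyz": [0, 0, -0.01], "turn": [0, 0, 0], "hand": 0.3},
  {"xyz": [0, 0, -0.01], "turn": [0, 0, 0], "hand": 0.3},
  {"xyz": [0, 0, -0.01], "turn": [0, 0, 0], "hand": 0.3},
  {"xyz": [0, 0, -0.01], "turn": [0, 0, 0], "hand": 0.3},
  {"xyz": [0, 0, -0.01], "turn": [0, 0, 0], "hand": 0.3},
])

```text
clock: 29.55
ee_pos: [0.5994, -0.0364, 0.1055]
eef_rot: [-0.055, -3.141, -0.0]
ft_force: [0.9, -0.4, 0.2]
finger_gap: 0.06
gripper_force: 0.0
```

```bash
python3 q.py q2.png
```

```text
[ 0.5994 -0.0364  0.1055]
0.060045645118122076 0.0 [ 0.93616304 -0.4257594   0.18268427]
side 739 lo [ 0.5688 -0.0655  0.0791] hi [ 0.6146 -0.0126  0.1387]
scene 395 lo [ 0.5721 -0.0563  0.055 ] hi [ 0.6262 -0.0052  0.1422]
```

The 60 mm sleeve also stops at its waist (bottom at 0.079). It goes to the deep box, middle slot.

Request:
carry_out([
  {"xyz": [0, 0, 0], "turn": [0, 0, 0], "hand": 0.6},
  {"xyz": [0, 0, 0], "turn": [0, 0, 0], "hand": 0.6},
  {"xyz": [0, 0, 0], "turn": [0, 0, 0], "hand": 0.6},
  {"xyz": [0, 0, 0], "turn": [0, 0, 0], "hand": 0.6},
  {"xyz": [0, 0, -0.1], "turn": [0, 0, 0], "hand": 0.6},
  {"xyz": [0, 0, -0.25], "turn": [0, 0, 0], "hand": 0.6},
  {"xyz": [0, 0, -0.38], "turn": [0, 0, 0], "hand": 0.6},
  {"xyz": [0.05, 0.19, -0.4], "turn": [0, 0, 0], "hand": 0.6},
  {"xyz": [0.1, 0.38, -0.4], "turn": [0, 0, 0], "hand": 0.6},
  {"xyz": [0.15, 0.57, -0.4], "turn": [0, 0, 0], "hand": 0.6},
  {"xyz": [0.2, 0.77, -0.4], "turn": [0, 0, 0], "hand": 0.6},
  {"xyz": [0.2, 0.77, -0.4], "turn": [0, 0, 0], "hand": 0.6},
])

```text
clock: 30.85
ee_pos: [0.5541, 0.1635, 0.2042]
eef_rot: [-0.044, -3.138, -0.004]
ft_force: [1.2, -0.7, -4.4]
finger_gap: 0.0464
gripper_force: 43.2
```

```bash
python3 -c "
from h import *
T=tool(); print(T[:3,3].round(4)); s=status.get_state(); print(s['finger_gap'],s['gripper_force'],s['ft_force'])
plan([(.512,.35,.0315,88)])"
```

```text
[0.5541 0.1635 0.2042]
0.046397964794295414 43.211045265197754 [ 1.24454087 -0.68582643 -4.42810113]
(0.512, 0.35, 0.0315, 88) xyz [0.187, 0.7392, 0.6934] turn [0.0008, -0.0009, 0.0022] dist 0.258 ang 0.5
```

Request:
carry_out([
  {"xyz": [0.05, 0.19, 0], "turn": [0, 0, 0], "hand": 0.6},
  {"xyz": [0.1, 0.38, 0.04], "turn": [0, 0, 0], "hand": 0.6},
  {"xyz": [0.15, 0.57, 0.08], "turn": [0, 0, 0], "hand": 0.6},
  {"xyz": [0.198, 0.755, 0.12], "turn": [0, 0, 0], "hand": 0.6},
  {"xyz": [0.198, 0.755, 0.14], "turn": [0, 0, 0], "hand": 0.6},
  {"xyz": [0.198, 0.755, 0.3], "turn": [0, 0, 0], "hand": 0.6},
  {"xyz": [0.198, 0.755, 0.45], "turn": [0, 0, 0], "hand": 0.6},
  {"xyz": [0.198, 0.755, 0.56], "turn": [0, 0, 0], "hand": 0.6},
  {"xyz": [0.198, 0.755, 0.64], "turn": [0, 0, 0], "hand": 0.6},
  {"xyz": [0.198, 0.755, 0.68], "turn": [0, 0, 0], "hand": 0.6},
  {"xyz": [0.198, 0.755, 0.692], "turn": [0, 0, 0], "hand": 0.6},
  {"xyz": [0.198, 0.755, 0.692], "turn": [0, 0, 0], "hand": 0.6},
])

```text
clock: 32.05
ee_pos: [0.5137, 0.3477, 0.0326]
eef_rot: [0.056, 3.141, -0.0]
ft_force: [-0.5, 0.3, -4.0]
finger_gap: 0.0465
gripper_force: 43.4
```

Request:
carry_out([
  {"xyz": [0, 0, 0], "turn": [0, 0, 0], "hand": 0.3},
  {"xyz": [0, 0, 0], "turn": [0, 0, 0], "hand": 0.3},
  {"xyz": [0, 0, 0], "turn": [0, 0, 0], "hand": 0.3},
  {"xyz": [0, 0, 0], "turn": [0, 0, 0], "hand": 0.3},
  {"xyz": [0, 0, -0.1], "turn": [0, 0, 0], "hand": 0.3},
  {"xyz": [0, 0, -0.25], "turn": [0, 0, 0], "hand": 0.3},
  {"xyz": [0, 0, -0.45], "turn": [0, 0, 0], "hand": 0.3},
  {"xyz": [0, 0, -0.65], "turn": [0, 0, 0], "hand": 0.3},
  {"xyz": [0, 0, -0.76], "turn": [0, 0, 0], "hand": 0.2},
])

```text
clock: 32.95
ee_pos: [0.5141, 0.3486, 0.2287]
eef_rot: [0.055, 3.135, 0.006]
ft_force: [-0.1, -0.1, 0.3]
finger_gap: 0.068
gripper_force: 0.0
```

```bash
python3 t.py short,.434,.35,.004 medium,.512,.35,.004 longest,.4545,.0525,0; python3 -c "
from h import *
plan([(.4545,.0525,.2,88),(.4545,.0525,.042,88)])"
```

```text
[0.5141 0.3486 0.2287]
32.95 0.06799579580968741 0.0 [-0.11882364 -0.11340486  0.27803654]
side short c 0.4521 0.3480 r 0.0417 top 0.0552 n 39 bore depth pct10/50/90 [0.0075 0.0339 0.0447] ledge share 9..15mm 0.13
side medium c 0.5136 0.3464 r 0.0261 top 0.0616 n 173 bore depth pct10/50/90 [0.01   0.0125 0.0173] ledge share 9..15mm 0.68
side longest c 0.4539 0.0521 r 0.0248 top 0.0780 n 272 bore depth pct10/50/90 [0.0108 0.0145 0.0248] ledge share 9..15mm 0.53
scene short c 0.4512 0.3491 r 0.0426 top 0.0562 n 202 bore depth pct10/50/90 [0.0093 0.0307 0.0446] ledge share 9..15mm 0.12
scene medium c 0.5122 0.3485 r 0.0246 top 0.0656 n 219 bore depth pct10/50/90 [0.0101 0.0159 0.0318] ledge share 9..15mm 0.43
scene longest c 0.4540 0.0520 r 0.0258 top 0.0813 n 157 bore depth pct10/50/90 [0.0096 0.0141 0.0227] ledge share 9..15mm 0.48
wrist short c 0.4525 0.3495 r 0.0420 top 0.0544 n 1831 bore depth pct10/50/90 [0.0114 0.0131 0.0491] ledge share 9..15mm 0.52
wrist medium c 0.5132 0.3478 r 0.0239 top 0.0643 n 1567 bore depth pct10/50/90 [0.0112 0.0134 0.0597] ledge share 9..15mm 0.53
wrist longest none
(0.4545, 0.0525, 0.2, 88) xyz [0.1979, -1.1927, 0.0998] turn [0.0011, 0.0017, -0.0001] dist 0.303 ang 0.4
(0.4545, 0.0525, 0.042, 88) xyz [0.2013, -1.1949, 0.7318] turn [0.0011, 0.0017, -0.0001] dist 0.354 ang 0.4
```

Request:
carry_out([
  {"xyz": [0.03, -0.18, 0.02], "turn": [0, 0, 0], "hand": 0},
  {"xyz": [0.06, -0.36, 0.04], "turn": [0, 0, 0], "hand": 0},
  {"xyz": [0.09, -0.54, 0.06], "turn": [0, 0, 0], "hand": 0},
  {"xyz": [0.12, -0.72, 0.08], "turn": [0, 0, 0], "hand": 0},
  {"xyz": [0.15, -0.88, 0.09], "turn": [0, 0, 0], "hand": 0},
  {"xyz": [0.17, -0.97, 0.09], "turn": [0, 0, 0], "hand": 0},
  {"xyz": [0.17, -0.97, 0.09], "turn": [0, 0, 0], "hand": 0},
])

```text
clock: 33.8
ee_pos: [0.4614, 0.1047, 0.1983]
eef_rot: [-0.061, -3.139, 0.002]
ft_force: [-0.3, 0.8, 0.7]
finger_gap: 0.0856
gripper_force: 0.0
```

```bash
python3 t.py longest,.4545,.0525,0; python3 -c "
from h import *
plan([(.4545,.0523,.042,88)])"
```

```text
[0.4614 0.1047 0.1983]
33.8 0.08564430029426698 0.0 [-0.32583954  0.7564169   0.74179933]
side longest c 0.4542 0.0508 r 0.0247 top 0.0783 n 267 bore depth pct10/50/90 [0.0111 0.0156 0.024 ] ledge share 9..15mm 0.46
scene longest c 0.4543 0.0528 r 0.0242 top 0.0816 n 144 bore depth pct10/50/90 [0.0092 0.014  0.022 ] ledge share 9..15mm 0.42
wrist longest c 0.4549 0.0525 r 0.0240 top 0.0804 n 2152 bore depth pct10/50/90 [0.0112 0.0141 0.0499] ledge share 9..15mm 0.52
(0.4545, 0.0523, 0.042, 88) xyz [0.0218, -0.2223, 0.6276] turn [0.0001, -0.0005, -0.0001] dist 0.167 ang 0.1
```

Request:
carry_out([
  {"xyz": [0.022, -0.16, 0], "turn": [0, 0, 0], "hand": 0},
  {"xyz": [0.022, -0.223, 0.1], "turn": [0, 0, 0], "hand": 0},
  {"xyz": [0.022, -0.223, 0.15], "turn": [0, 0, 0], "hand": 0},
  {"xyz": [0.022, -0.223, 0.32], "turn": [0, 0, 0], "hand": 0},
  {"xyz": [0.022, -0.223, 0.47], "turn": [0, 0, 0], "hand": 0},
  {"xyz": [0.022, -0.223, 0.57], "turn": [0, 0, 0], "hand": 0},
  {"xyz": [0.022, -0.223, 0.626], "turn": [0, 0, 0], "hand": 0},
  {"xyz": [0.022, -0.223, 0.626], "turn": [0, 0, 0], "hand": 0.3},
  {"xyz": [0.022, -0.223, 0.626], "turn": [0, 0, 0], "hand": 0.6},
  {"xyz": [0.022, -0.223, 0.626], "turn": [0, 0, 0], "hand": 0.6},
  {"xyz": [0.022, -0.223, 0.626], "turn": [0, 0, 0], "hand": 0.6},
  {"xyz": [0.022, -0.223, 0.626], "turn": [0, 0, 0], "hand": 0.6},
])

```text
clock: 35.15
ee_pos: [0.4563, 0.0519, 0.0456]
eef_rot: [0.055, 3.137, 0.001]
ft_force: [0.5, 0.7, 5.4]
finger_gap: 0.0474
gripper_force: 42.5
```

Request:
carry_out([
  {"xyz": [0, 0, -0.15], "turn": [0, 0, 0], "hand": 0.6},
  {"xyz": [0, 0, -0.35], "turn": [0, 0, 0], "hand": 0.6},
  {"xyz": [0, 0, -0.53], "turn": [0, 0, 0], "hand": 0.6},
  {"xyz": [-0.1, -0.06, -0.65], "turn": [0, 0, 0], "hand": 0.6},
  {"xyz": [-0.24, -0.14, -0.672], "turn": [0, 0, 0], "hand": 0.6},
  {"xyz": [-0.38, -0.22, -0.672], "turn": [0, 0, 0], "hand": 0.6},
  {"xyz": [-0.5, -0.29, -0.672], "turn": [0, 0, 0], "hand": 0.6},
  {"xyz": [-0.59, -0.335, -0.672], "turn": [0, 0, 0], "hand": 0.6},
  {"xyz": [-0.59, -0.335, -0.672], "turn": [0, 0, 0], "hand": 0.6},
  {"xyz": [-0.59, -0.335, -0.672], "turn": [0, 0, 0], "hand": 0.6},
])

```text
clock: 36.15
ee_pos: [0.5989, -0.0374, 0.2098]
eef_rot: [-0.056, -3.138, -0.001]
ft_force: [-0.0, -0.1, -3.8]
finger_gap: 0.0473
gripper_force: 43.5
```

```bash
python3 p.py; python3 -c "
from h import *
plan([(.599,-.0365,.122,88)])"
```

```text
[[-9.993e-01  3.590e-02 -3.500e-03  5.989e-01]
 [ 3.590e-02  9.994e-01  7.000e-04 -3.740e-02]
 [ 3.500e-03  6.000e-04 -1.000e+00  2.098e-01]]
0.0473449545512463 43.481422145850956 [-0.04652418 -0.06239674 -3.82520309]
side 1165 lo [ 0.5677 -0.0666  0.1702] hi [ 0.6212 -0.0124  0.2442]
 pin 108 [ 0.5888 -0.0452  0.0901] [ 0.6043 -0.0296  0.117 ]
scene 575 lo [ 0.5704 -0.0556  0.1658] hi [ 0.6252 -0.006   0.2476]
 pin 88 [ 0.588  -0.0436  0.09  ] [ 0.6098 -0.022   0.1219]
(0.599, -0.0365, 0.122, 88) xyz [-0.0018, 0.0007, 0.3565] turn [0.0001, -0.0004, 0.0] dist 0.089 ang 0.1
```

Request:
carry_out([
  {"xyz": [-0.001, 0.002, 0.12], "turn": [0, 0, 0], "hand": 0.6},
  {"xyz": [-0.001, 0.002, 0.2], "turn": [0, 0, 0], "hand": 0.6},
  {"xyz": [-0.001, 0.002, 0.25], "turn": [0, 0, 0], "hand": 0.6},
  {"xyz": [-0.001, 0.002, 0.29], "turn": [0, 0, 0], "hand": 0.6},
  {"xyz": [-0.001, 0.002, 0.31], "turn": [0, 0, 0], "hand": 0.6},
  {"xyz": [-0.001, 0.002, 0.33], "turn": [0, 0, 0], "hand": 0.6},
  {"xyz": [-0.001, 0.002, 0.348], "turn": [0, 0, 0], "hand": 0.6},
  {"xyz": [-0.001, 0.002, 0.348], "turn": [0, 0, 0], "hand": 0.6},
])

```text
clock: 37.05
ee_pos: [0.5999, -0.0367, 0.1247]
eef_rot: [0.055, 3.14, 0.0]
ft_force: [0.9, 0.5, -4.0]
finger_gap: 0.0476
gripper_force: 43.5
```

Request:
carry_out([
  {"xyz": [0, 0, 0.006], "turn": [0, 0, 0], "hand": 0.6},
  {"xyz": [0, 0, 0.012], "turn": [0, 0, 0], "hand": 0.6},
  {"xyz": [0, 0, 0.016], "turn": [0, 0, 0], "hand": 0.6},
  {"xyz": [0, 0, 0.016], "turn": [0, 0, 0], "hand": 0.6},
])

```text
clock: 37.45
ee_pos: [0.6006, -0.0366, 0.1238]
eef_rot: [0.055, 3.137, -0.0]
ft_force: [-3.6, 0.7, 6.3]
finger_gap: 0.0476
gripper_force: 44.4
```

Request:
carry_out([
  {"xyz": [0, 0, -0.006], "turn": [0, 0, 0], "hand": 0.6},
  {"xyz": [0, 0, -0.01], "turn": [0, 0, 0], "hand": 0.3},
  {"xyz": [0, 0, -0.01], "turn": [0, 0, 0], "hand": 0.3},
  {"xyz": [0, 0, -0.01], "turn": [0, 0, 0], "hand": 0.3},
  {"xyz": [0, 0, -0.01], "turn": [0, 0, 0], "hand": 0.3},
  {"xyz": [0, 0, -0.01], "turn": [0, 0, 0], "hand": 0.3},
  {"xyz": [0, 0, -0.01], "turn": [0, 0, 0], "hand": 0.3},
  {"xyz": [0, 0, -0.01], "turn": [0, 0, 0], "hand": 0.3},
  {"xyz": [0, 0, -0.01], "turn": [0, 0, 0], "hand": 0.3},
])

```text
clock: 38.35
ee_pos: [0.5996, -0.0367, 0.123]
eef_rot: [-0.055, -3.141, 0.0]
ft_force: [1.1, -0.1, 0.4]
finger_gap: 0.0596
gripper_force: 0.0
```

```bash
python3 q.py q3.png
```

```text
[ 0.5996 -0.0367  0.123 ]
0.059592558158526425 0.0 [ 1.08729654 -0.11854972  0.35134845]
side 952 lo [ 0.5695 -0.0653  0.0797] hi [ 0.6192 -0.0144  0.1584]
scene 502 lo [ 0.5708 -0.0569  0.0513] hi [ 0.6269 -0.0054  0.1621]
```

The 80 mm sleeve also stops at its waist, so it goes to the box too.

Request:
carry_out([
  {"xyz": [0, 0, 0], "turn": [0, 0, 0], "hand": 0.6},
  {"xyz": [0, 0, 0], "turn": [0, 0, 0], "hand": 0.6},
  {"xyz": [0, 0, 0], "turn": [0, 0, 0], "hand": 0.6},
  {"xyz": [0, 0, 0], "turn": [0, 0, 0], "hand": 0.6},
  {"xyz": [0, 0, -0.1], "turn": [0, 0, 0], "hand": 0.6},
  {"xyz": [0, 0, -0.25], "turn": [0, 0, 0], "hand": 0.6},
  {"xyz": [0, 0, -0.38], "turn": [0, 0, 0], "hand": 0.6},
  {"xyz": [0.01, 0.19, -0.4], "turn": [0, 0, 0], "hand": 0.6},
  {"xyz": [0.02, 0.38, -0.4], "turn": [0, 0, 0], "hand": 0.6},
  {"xyz": [0.03, 0.57, -0.4], "turn": [0, 0, 0], "hand": 0.6},
  {"xyz": [0.045, 0.76, -0.4], "turn": [0, 0, 0], "hand": 0.6},
  {"xyz": [0.045, 0.76, -0.4], "turn": [0, 0, 0], "hand": 0.6},
])

```text
clock: 39.65
ee_pos: [0.5936, 0.1597, 0.2209]
eef_rot: [-0.044, -3.138, -0.004]
ft_force: [1.1, -0.6, -4.2]
finger_gap: 0.0478
gripper_force: 43.5
```

```bash
python3 -c "
from h import *
T=tool(); print(T[:3,3].round(4)); s=status.get_state(); print(s['finger_gap'],s['gripper_force'],s['ft_force'])
plan([(.590,.348,.0495,88)])"
```

```text
[0.5936 0.1597 0.2209]
0.04781273002046534 43.502992764115334 [ 1.09958012 -0.64371076 -4.15965893]
(0.59, 0.348, 0.0495, 88) xyz [0.0327, 0.7509, 0.6875] turn [0.0008, -0.0012, 0.0023] dist 0.255 ang 0.5
```

Request:
carry_out([
  {"xyz": [0.01, 0.19, 0], "turn": [0, 0, 0], "hand": 0.6},
  {"xyz": [0.02, 0.38, 0.03], "turn": [0, 0, 0], "hand": 0.6},
  {"xyz": [0.03, 0.57, 0.06], "turn": [0, 0, 0], "hand": 0.6},
  {"xyz": [0.04, 0.76, 0.09], "turn": [0, 0, 0], "hand": 0.6},
  {"xyz": [0.04, 0.76, 0.14], "turn": [0, 0, 0], "hand": 0.6},
  {"xyz": [0.04, 0.76, 0.3], "turn": [0, 0, 0], "hand": 0.6},
  {"xyz": [0.04, 0.76, 0.45], "turn": [0, 0, 0], "hand": 0.6},
  {"xyz": [0.04, 0.76, 0.56], "turn": [0, 0, 0], "hand": 0.6},
  {"xyz": [0.04, 0.76, 0.64], "turn": [0, 0, 0], "hand": 0.6},
  {"xyz": [0.04, 0.76, 0.675], "turn": [0, 0, 0], "hand": 0.6},
  {"xyz": [0.04, 0.76, 0.688], "turn": [0, 0, 0], "hand": 0.6},
  {"xyz": [0.04, 0.76, 0.688], "turn": [0, 0, 0], "hand": 0.6},
])

```text
clock: 40.85
ee_pos: [0.5921, 0.3435, 0.0511]
eef_rot: [0.056, 3.141, 0.0]
ft_force: [0.2, -0.9, -4.5]
finger_gap: 0.0478
gripper_force: 44.3
```

Request:
carry_out([
  {"xyz": [0, 0, 0], "turn": [0, 0, 0], "hand": 0.3},
  {"xyz": [0, 0, 0], "turn": [0, 0, 0], "hand": 0.3},
  {"xyz": [0, 0, 0], "turn": [0, 0, 0], "hand": 0.3},
  {"xyz": [0, 0, 0], "turn": [0, 0, 0], "hand": 0.3},
  {"xyz": [0, 0, -0.1], "turn": [0, 0, 0], "hand": 0.3},
  {"xyz": [0, 0, -0.25], "turn": [0, 0, 0], "hand": 0.3},
  {"xyz": [0, 0, -0.45], "turn": [0, 0, 0], "hand": 0.3},
  {"xyz": [0, 0, -0.65], "turn": [0, 0, 0], "hand": 0.3},
  {"xyz": [0.1, 0, -0.75], "turn": [0, 0, 0], "hand": 0.3},
  {"xyz": [0.25, 0, -0.75], "turn": [0, 0, 0], "hand": 0.3},
  {"xyz": [0.32, 0, -0.75], "turn": [0, 0, 0], "hand": 0.3},
])

```text
clock: 41.95
ee_pos: [0.5104, 0.3472, 0.2414]
eef_rot: [0.054, 3.138, 0.004]
ft_force: [0.6, -0.2, -1.6]
finger_gap: 0.0601
gripper_force: 0.0
```

```bash
python3 t.py medium,.512,.35,.004 longest,.59,.348,.004; python3 e.py | grep -E 'side|scene'; python3 - <<'E'
from h import *
from s import sleeve
im,d,c,E=cap('wrist'); P=cloud(d,c,E); P[P[...,0]>.463]=np.nan; sleeve(P,.434,.35,.054,'short')
im,d,c,E=cap('scene'); save('fin.png',im)
print([(n,np.round(x['position'],3).tolist()) for n in ('flux_bottle','capacitor','screwdriver','pliers','solder_spool') for x in viewer.find_in('scene',n)[:1]])
E
```

```text
[0.5104 0.3472 0.2414]
41.95 0.06006151156388026 0.0 [ 0.58184008 -0.22123063 -1.62747463]
side medium c 0.5300 0.3437 r 0.0410 top 0.0628 n 111 bore depth pct10/50/90 [0.0093 0.0345 0.0513] ledge share 9..15mm 0.22
side longest c 0.5891 0.3443 r 0.0266 top 0.0817 n 159 bore depth pct10/50/90 [0.01   0.0129 0.0183] ledge share 9..15mm 0.71
scene medium c 0.5124 0.3474 r 0.0250 top 0.0653 n 232 bore depth pct10/50/90 [0.0104 0.0167 0.0313] ledge share 9..15mm 0.43
scene longest c 0.5902 0.3437 r 0.0246 top 0.0852 n 253 bore depth pct10/50/90 [0.0101 0.0168 0.0339] ledge share 9..15mm 0.45
wrist medium c 0.5311 0.3484 r 0.0413 top 0.0643 n 1593 bore depth pct10/50/90 [0.0098 0.0153 0.0599] ledge share 9..15mm 0.41
wrist longest c 0.5913 0.3440 r 0.0239 top 0.0843 n 1376 bore depth pct10/50/90 [0.0112 0.0152 0.0367] ledge share 9..15mm 0.50
side plate mid -0.0151 len 0.0997
side plate mid -0.0153 len 0.0996
side plate mid -0.0150 len 0.0997
side post 40 0.6463 -0.0891 r 0.0077 0.0914 0.0889
side pin 39 0.5980 -0.0370 r 0.0072 0.1189 0.1135
side fin 101 0.5423 -0.0347 r 0.0139 0.0883 0.0851
scene plate mid -0.0128 len 0.0993
scene plate mid -0.0130 len 0.1022
scene plate mid -0.0149 len 0.1016
scene post 19 0.6453 -0.0861 r 0.0093 0.0945 0.0917
scene pin 22 0.5973 -0.0338 r 0.0075 0.1229 0.1175
scene fin 31 0.5448 -0.0310 r 0.0140 0.0922 0.0898
short c 0.4408 0.3825 r 0.0239 top 0.0542 n 1670 bore depth pct10/50/90 [0.0112 0.0136 0.0505] ledge share 9..15mm 0.51
[('flux_bottle', [0.708, 0.265, 0.068]), ('capacitor', [0.388, -0.108, 0.036]), ('screwdriver', [0.34, -0.203, 0.021]), ('solder_spool', [0.702, -0.228, 0.052])]
```

View pics/fin.png

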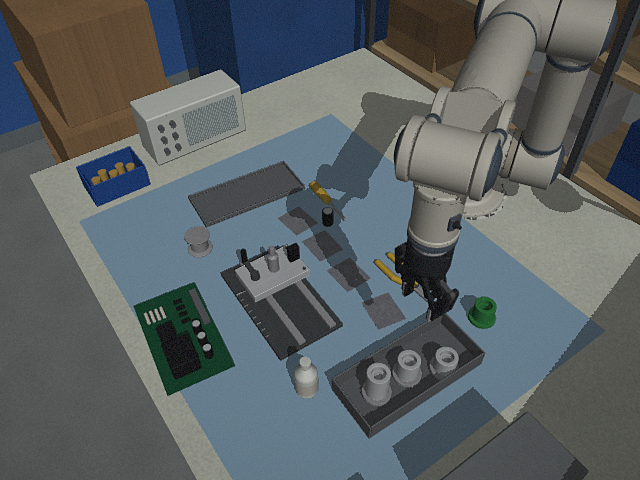

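The scene shows all three sleeves upright in the deep box at (377,382), (407,367) and (445,360). The carriage is locked at the mark, with its lever post at (243,257), and the bystanders are in place. The short sleeve was knocked about 3 cm inside the box, but it still stands on the floor (top at 0.054) and within limits.

```bash
python3 -c "
from bench import hand_in
print(hand_in())"
```

```text
the job is handed in; nothing more can be done
None
```

The job is handed in (no verdict came back): the carriage is locked about 1 mm from the mark, and the 50, 60 and 80 mm sleeves all stopped at their waists and stand upright in the deep box; no 70 mm sleeve was on the bench.

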